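# Take the left-hand-threaded cap off a leaning flammable-gas cylinder

### The arm

A 6-joint arm with a two-finger parallel gripper is mounted at the origin on the work surface. World frame = base frame: x ahead of the robot, y to its left, z up, the work surface at z = 0. Lengths are in mm, angles in rad, forces in N, time in s.
With the tool pointing down it reaches from about 300 to 775 mm from the base axis. Payload 14.6 kg.
Tool frame: the origin (TCP) lies between the finger pads; the fingertips stand 8 mm ahead of it and the grasp point (between the pads) lies 11 mm behind it; z points along the fingers, y is the direction in which the jaws open and shut (so a half turn about z gives the same grasp; the last joint's range is limited). The gripper opens to 94 mm and grips with 3 to 60 N. Pads are 16 mm wide; open, the fingers measure 119 mm over their backs; the gripper's body (75 mm by 177 mm) begins 78 mm behind the grasp point.
Start: joints at [-1.259, 0.3, 1.521, -0, 1.321, -0.067], TCP at [203.386, -511.003, 213.446] pointing down, gripper open.
Joint ranges: [-3.03, 3.03], [-0.79, 2.21], [0.23, 2.52], [-1.04, 4.18], [0, 3.07], [-2.55, 2.55]. Speed limits (rad/s): [2.22, 2.22, 2.57, 3.14, 3.14, 3.14].

### API

Orientations are given as [roll, pitch, yaw] about the fixed x, y, z axes, in that order (R = Rz(yaw) Ry(pitch) Rx(roll)).
In Python, from cell import manip gives the robot as it stands. The module is installed in compiled form; this text tells all that it offers.
- The arm moves only by the tool send_rows, never from a script. Its argument "series" is a list that holds one entry, the list of rows, each a list of 5 numbers: the opening, from 0 (shut) to 1 (fully open), then the shift along the tool's x, y, z in mm, then the turn about the tool's z in degrees. In form: [[[gripper, dx, dy, dz, roll], ...]]. A call has 1 to 10 rows; each row is the pose to reach, as a shift and turn from the pose commanded when the call began, along the tool's axes at that moment; what a row does not reach only later rows make up. A row lasts 1/10 s, in which the tool goes at most 50 mm and 8.59 degrees, less where a joint would pass 70% of its speed; a pose out of reach is approached as far as the arm can. A call with a gripper value outside its range is refused whole. The fingers move at their own pace and stop on an object; "newtons" is the grip in N (left out, the last holds). Time passes only in rows, so rows that repeat a pose let the fingers close. It gives the time, the measured TCP pose, the force and the opening at its end, in the units of the state.
- manip.read_state(): the state, without advancing time (a new reading comes with each control period).
- manip.camera(name): name is "scene" or "top"; returns a dict with "img" (480x640x3 uint8, red, green, blue), "vfov" (degrees; the focal length in pixels is half the picture's height over the tangent of half this angle, whatever the lens; pixels are square), "cx", "cy" (the principal point, pixels), "pose" (4x4, takes a point from camera to world coordinates). Camera axes: x right, y down, z forward; pixel columns grow to the right and rows downward; lengths in mm; the calibration is good to about 2 mm. A picture is of the moment at which its call begins. There is no depth.
- manip.sign_off(): hands the job in, once; it reports no verdict.
Trained networks look in a picture, given as the dict that the camera call returned (one of the last four; its "shot" number tells which), for a name from the list of things; names that differ only in an ending like _2 or _b are one class to them, and where a whole thing is asked for, a point or a joint stands for the part that bears it (a point fixed in the world has none). Each returns a list of dicts, best first, with "conf" (0 to 1); they miss things now and then, are a little off and sometimes report something else, mostly with a low value. They report only what shows in the picture. A call takes as long as a camera call. They do not tell look-alikes from the thing itself.
- manip.find_in(target, picture): "rect" ([left, top, width, height] in pixels, round what is visible of it).
- manip.silhouettes(target, picture): "pixels" (480x640 bool, what is visible of it) and "rect" ([left, top, width, height] in pixels, round what is visible of it).
The state is a dict: "clock": time; "joints": joint angles; "qd": joint speeds; "effort": joint torques, N m; "eef_pos": TCP position; "eef_rot": TCP orientation; "wrist_force": force on the tool from outside, world axes, zero at the start; "moment": the same for the moment, N m; "finger_gap": finger opening in mm.
Only numpy, scipy, OpenCV 4.12 (cv2) and the standard library are available. Lean on these libraries where they do the work, as an engineer would, in place of code of your own. Each camera call takes 0.05 s, during which the arm holds its last target. There are 200 camera calls.

### The job

Get the flammable-gas cylinder ready for its regulator: on the cylinder whose brass hex cap has the groove cut round it (the mark of a left-hand thread), swing the wire guard right back off the cap, unscrew the cap clockwise, opposite to the usual way, and lift it off. Stand the cap gently, hex end up, in the empty compartment of the grey tray, leaving the guard back, the look-alike cylinder with the smooth domed cap alone, and the other things where they are.

Things in the scene. Friction and masses are not known exactly. Their poses are not given: they have to be found in the camera images.
- cyl_notched: The cylinder to work on: grey, 84 mm diameter, fixed in a steel cradle (base plate 210 x 110 x 8 mm), leaning 0.56 rad (32 deg) from vertical to its own -x. Origin: on the bench under the cradle, z up, in whose frame the axis of cylinder and cap is (-0.531, 0, 0.847), through the seat at (-0.041, 0, 0.192); the guard's hinge axis is parallel to y through (-0.034, 0, 0.181).
- cyl_notched_seat (a point): Centre of the top face of that cylinder's 60 mm valve collar, where the cap's open end sits; axes of cyl_notched (not leaning). From it a threaded spigot, hidden by the cap, stands 30 mm along the cylinder axis. Left-hand three-start thread: the cap rises 42 mm per full turn and is free after about 140 deg (2.45 rad); then pull it off along the axis.
- cap: Loose brass cap, 0.25 kg: hollow round skirt 60 mm diameter, 0 to 34 mm; solid hexagon 44 mm across flats, 34 to 62 mm, with a groove 7 mm high round its middle. Origin: centre of the open end; z to the hex end; flats face +x and every 60 deg. Turned CLOCKWISE seen at the hex end (negative about z) it unscrews; the other way it jams. Let go half-way it stays, with 3 mm of play.
- guard (a joint): Hinge angle (rad) of the wire guard (8 mm wire, 88 mm wide) on that cylinder. 0: it stands along the cylinder axis, its cross bar 20 mm above the cap's hex end. It grows to 1.6 as it swings back to the cradle's +x, away from the lean; friction (0.15 N m, about 2 N at the bar) keeps it where it is left. From about 1.2 the cap is clear.
- guard_bar (a point): Middle of the guard's cross bar (80 mm wide, 8 mm round, parallel to the cradle's y), 95 mm from the guard's hinge axis.
- cyl_plain: The look-alike cylinder to be left alone: the same cradle, size, lean and frame as cyl_notched, with a smooth domed hex cap without a groove, which does not come off, and its guard closed (highest point 0.27 m above the bench).
- guard_plain (a joint): Hinge angle (rad) of the look-alike's guard: stays at 0, closed.
- tray: Grey plastic tray fixed on the bench, 104 mm (x) by 200 mm (y), 22 mm high, walls and floor 5 mm, a wall across its middle parts it into two compartments, each about 94 x 92 mm inside. Origin: centre of the underside.
- tray_free (a point): Centre of the inner floor (5 mm above the bench) of the empty compartment, on the tray's -y side; the tray's axes.
- vial: Bystander: amber jar, 48 mm diameter, 85 mm tall, standing in the tray's other (+y) compartment. Origin: centre of its underside.
- regulator: Bystander: brass regulator with two round gauges lying on the bench, about 110 x 124 mm, 50 mm high. Origin: middle of the underside.
- spanner: Bystander: steel spanner 190 mm long lying flat (9 mm) on the bench. Origin: middle of its underside.
- canister: Bystander: aluminium sample canister, 70 mm diameter, 120 mm tall. Origin: centre of its underside.
There are look-alikes about, which are no part of the job. What is shaped like the cap but red is not meant.

How it is judged:
By the outcome, as a careful person would: the job done as asked, in the order asked, and still so for the second after the job is handed in, with the robot touching nothing.
It also fails if it takes over 61 s, if anything falls off the work surface, if the arm or the gripper's body presses on something with over 40 N, if the wrist force passes 120 N, or if a joint passes its speed limit or range.

## Working session

There is one attempt and no reset: what is moved stays moved. The work goes in short steps, Python scripts to look and compute and a tool call to move; the robot and the scene stay as the last step left them, time stands still between calls to the robot, and variables do not carry over. Pictures are saved under pics/ and viewed, about 8 in all and at most 12, crops included, and the job is handed in when it is done.

Besides the shell and the picture viewer there is one more tool, called after "Call:" as name(argument=value, ...), one argument or row to a line, values as JSON. send_rows: Moves the arm, as the interface text tells. Its arguments: {"type":"object","properties":{"series":{"type":"array"},"newtons":{"type":"number"}},"required":["series"]}

```bash
mkdir -p pics; cat > h.py <<'E'
import numpy as np, cv2
from cell import manip
def K(p):
    h,w=p["img"].shape[:2]; f=h/2/np.tan(np.radians(p["vfov"])/2); return f,p["cx"],p["cy"]
def proj(p,X):
    T=np.linalg.inv(np.array(p["pose"])); X=np.atleast_2d(X); c=X@T[:3,:3].T+T[:3,3]; f,cx,cy=K(p)
    return np.c_[f*c[:,0]/c[:,2]+cx, f*c[:,1]/c[:,2]+cy]
def ray(p,u,v,z):
    T=np.array(p["pose"]); f,cx,cy=K(p); d=T[:3,:3]@np.array([(u-cx)/f,(v-cy)/f,1]); o=T[:3,3]
    return o+d*(z-o[2])/d[2]
def save(p,n,crop=None,s=1):
    im=p["img"][...,::-1]
    if crop: l,t,w,h=crop; im=im[t:t+h,l:l+w]
    cv2.imwrite("pics/"+n,cv2.resize(im,None,fx=s,fy=s,interpolation=cv2.INTER_CUBIC))
E
python3 - <<'E'
from h import *
P={n:manip.camera(n) for n in("scene","top")}
for n,p in P.items():
    print(n,p["vfov"],p["cx"],p["cy"],np.round(p["pose"],3).tolist())
    for t in("cyl_notched","cyl_plain","cap","guard","guard_plain","tray","vial","regulator","spanner","canister"):
        print(t,[(np.round(d["rect"]).tolist(),round(d["conf"],2)) for d in manip.find_in(t,p)][:5])
a=np.hstack([P["top"]["img"]]);save(P["top"],"t1.png",s=1.25);save(P["scene"],"s1.png",s=1.25)
E
```

```text
scene 44.71320157221386 325.24783411831845 240.94677932948585 [[-0.871, 0.41, -0.272, 943.251], [0.492, 0.721, -0.488, 729.925], [-0.004, -0.558, -0.83, 1357.339], [0.0, 0.0, 0.0, 1.0]]
cyl_notched []
cyl_plain [([210.0, 147.0, 79.0, 86.0], 0.92)]
cap [([323.0, 293.0, 31.0, 34.0], 0.77), ([292.0, 408.0, 35.0, 27.0], 0.74)]
guard [([320.0, 282.0, 33.0, 54.0], 0.59), ([411.0, 295.0, 37.0, 62.0], 0.38)]
guard_plain [([262.0, 136.0, 18.0, 46.0], 0.77), ([236.0, 268.0, 47.0, 40.0], 0.23)]
tray [([312.0, 230.0, 74.0, 68.0], 0.74)]
vial [([348.0, 260.0, 17.0, 29.0], 0.57)]
regulator [([236.0, 268.0, 46.0, 41.0], 0.56), ([345.0, 261.0, 18.0, 30.0], 0.32)]
spanner [([409.0, 297.0, 41.0, 61.0], 0.97)]
canister [([316.0, 149.0, 26.0, 44.0], 0.95)]
top 53.089597933657075 319.82946181777714 242.41696623069748 [[0.009, -0.997, 0.07, 499.166], [-1.0, -0.009, 0.006, 29.499], [-0.005, -0.07, -0.998, 1149.026], [0.0, 0.0, 0.0, 1.0]]
cyl_notched [([192.0, 149.0, 71.0, 91.0], 0.89)]
cyl_plain [([410.0, 173.0, 79.0, 94.0], 0.84)]
cap [([207.0, 190.0, 33.0, 40.0], 0.62), ([168.0, 142.0, 30.0, 34.0], 0.56), ([193.0, 152.0, 69.0, 85.0], 0.52), ([276.0, 255.0, 88.0, 51.0], 0.32)]
guard [([191.0, 197.0, 59.0, 15.0], 0.58), ([422.0, 309.0, 45.0, 40.0], 0.56)]
guard_plain [([440.0, 223.0, 46.0, 34.0], 0.61)]
tray [([276.0, 254.0, 86.0, 50.0], 0.97)]
vial [([287.0, 266.0, 20.0, 21.0], 0.62)]
regulator [([192.0, 197.0, 54.0, 15.0], 0.61), ([315.0, 160.0, 52.0, 50.0], 0.59)]
spanner [([185.0, 282.0, 50.0, 75.0], 0.72)]
canister [([423.0, 310.0, 45.0, 31.0], 0.69)]
```

View pics/t1.png

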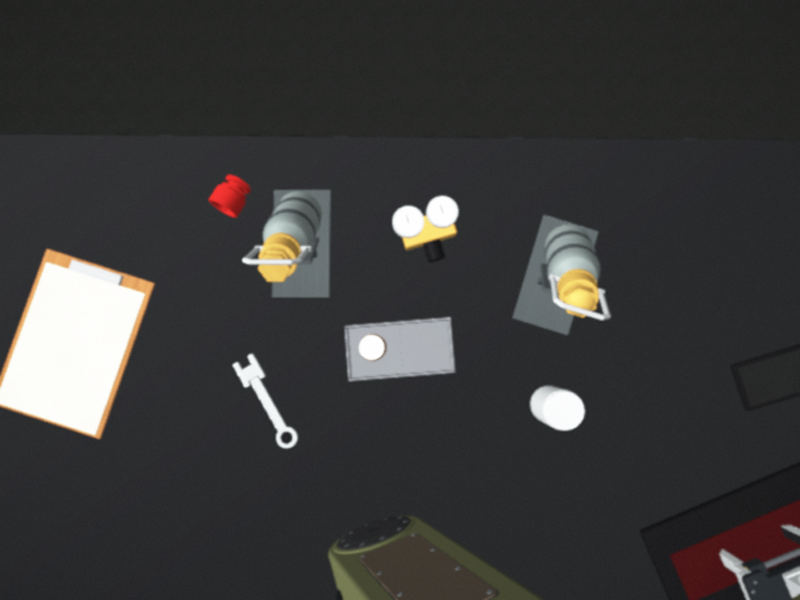

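View pics/s1.png

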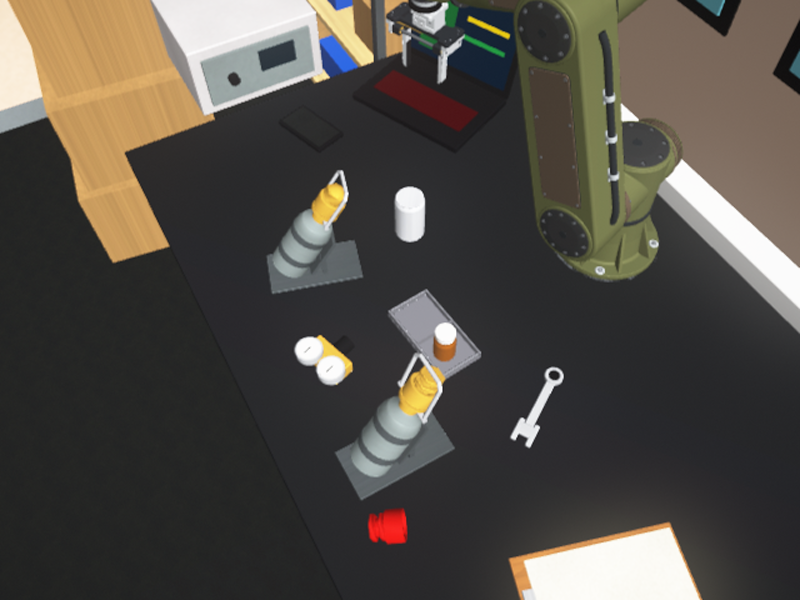

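Candidates in the 640 px pictures: the cylinder at top (225,210) / scene (335,315) has a flat hex cap that looks grooved. The one at top (462,235) / scene (262,160) has a domed cap, and the object at top (183,157) is red. I'll confirm in one enlarged crop.

```bash
python3 - <<'E'
from h import *
t=manip.camera("top");s=manip.camera("scene")
def c(p,l,tp,w,h,W,H): return cv2.resize(p["img"][tp:tp+h,l:l+w,::-1],(W,H),interpolation=cv2.INTER_CUBIC)
a=c(t,185,140,100,110,500,550)   # x5
b=c(s,295,270,75,69,300,276)     # x4
d=c(s,240,130,75,68,300,274)
cv2.imwrite("pics/c1.png",np.hstack([a,np.vstack([b,d])]))
E
```

```text
(no output)
```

View pics/c1.png

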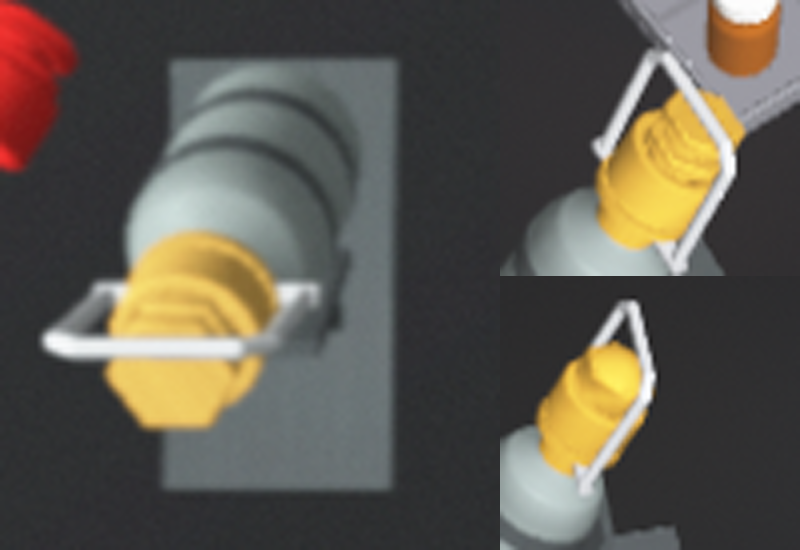

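The crop settles it. The cylinder at top (225,210) has a grooved hex cap and is the target. The one at scene (262,160) is domed, so I leave it alone. Next I fit the cradle, cap and tray poses.

```bash
cat >> h.py <<'E'
from scipy.optimize import least_squares
def cr(q,X): # cradle/world
    x,y,a=q; c,s=np.cos(a),np.sin(a); X=np.atleast_2d(X); return np.c_[x+c*X[:,0]-s*X[:,1],y+s*X[:,0]+c*X[:,1],X[:,2]]
AX=np.array([-.531,0,.847]);EX=np.array([.847,0,.531]);SEAT=np.array([-41,0,192.])
E
python3 - <<'E'
from h import *
s=manip.read_state(); print({k:np.round(s[k],3).tolist() for k in("clock","eef_pos","eef_rot","finger_gap")})
t=manip.camera("top");p=manip.camera("scene")
px=np.array([[218.6,151.6],[264.4,151.6],[263.4,238],[217.4,238]])
C=np.array([[105,55,8],[105,-55,8],[-105,-55,8],[-105,55,8.]])
r=least_squares(lambda q:(proj(t,cr(q,C))-px).ravel(),[600,190,0]);q=r.x
print("cradle",q,"res",r.fun.round(1))
np.save("q.npy",q)
hexs=lambda yaw,h:np.array([SEAT+AX*h+25.4*(np.cos(yaw+np.pi/6+k*np.pi/3)*EX+np.sin(yaw+np.pi/6+k*np.pi/3)*np.array([0,1,0])) for k in range(6)])
print("hex top pix5",((proj(t,cr(q,hexs(0,62)))-[185,140])*5).round(0).tolist())
for g in(0,.1,.2):
    b=np.array([[-34+95*np.sin(g-.56),y,181+95*np.cos(g-.56)] for y in(40,-40)])
    print(g,((proj(t,cr(q,b))-[185,140])*5).round(0).tolist(),((proj(p,cr(q,b))-[295,270])*4+[500,0]).round(0).tolist())
# scene overlay of key points
print("scene hex",((proj(p,cr(q,hexs(0,62)))-[295,270])*4+[500,0]).round(0).tolist())
T=np.array([[52,100,22],[52,-100,22],[-52,-100,22],[-52,100,22.]])
tp=np.array([[345,325],[451,318],[455,372.5],[348,380.5]])/1.25
r=least_squares(lambda q:(proj(t,cr(q,T))-tp).ravel(),[450,0,0]);print("tray",r.x,r.fun.round(1)); print("free",cr(r.x,[0,-48.5,5]))
print("bystanders: canister",ray(t,432,320,60),"reg",ray(t,341,180,25),"spanner",ray(t,212,320,5))
E
```

```text
{'clock': 1.2, 'eef_pos': [203.383, -511.016, 213.423], 'eef_rot': [-3.142, -0.0, 0.379], 'finger_gap': 94.047}
cradle [6.93206907e+02 2.26565980e+02 8.34908281e-03] res [ 0.1 -0.1 -0.2 -0.1  0.   0.1 -0.   0.1]
hex top pix5 [[132.0, 306.0], [105.0, 360.0], [145.0, 412.0], [211.0, 412.0], [239.0, 360.0], [200.0, 306.0]]
0 [[55.0, 382.0], [269.0, 382.0]] [[750.0, 149.0], [672.0, 35.0]]
0.1 [[52.0, 358.0], [267.0, 358.0]] [[737.0, 152.0], [659.0, 38.0]]
0.2 [[49.0, 333.0], [266.0, 333.0]] [[723.0, 156.0], [645.0, 41.0]]
scene hex [[675.0, 139.0], [717.0, 152.0], [734.0, 128.0], [710.0, 93.0], [669.0, 79.0], [651.0, 102.0]]
tray [4.92607905e+02 3.53855756e+01 7.81380716e-02] [-0.2 -0.1 -0.  -0.4  0.1  0.5  0.1 -0. ]
free [[496.39374581 -12.96643997   5.        ]]
bystanders: canister [ 403.72527583 -217.46801985   60.        ] reg [727.00471151 -12.63548221  25.        ] spanner [393.82017373 289.29050705   5.        ]
```

```bash
python3 - <<'E'
from h import *
q=np.load("q.npy");t=manip.camera("top");p=manip.camera("scene")
hexs=lambda yaw,h,R=25.4,n=6:np.array([SEAT+AX*h+R*(np.cos(yaw+np.pi/6+k*2*np.pi/n)*EX+np.sin(yaw+np.pi/6+k*2*np.pi/n)*np.array([0,1,0])) for k in range(n)])
o=[]
for c,(l,tp) in((t,(190,185)),(p,(312,278))):
    im=cv2.resize(c["img"][tp:tp+60,l:l+50,::-1],(400,480),interpolation=cv2.INTER_CUBIC)
    for X,col in((hexs(0,62),(255,0,0)),(hexs(0,34),(0,0,255)),(hexs(0,0,30,40),(0,160,0)),(hexs(0,34,30,40),(0,160,0))):
        u=((proj(c,cr(q,X))-[l,tp]+.5)*8).astype(int); cv2.polylines(im,[u],True,col,1)
    o.append(im)
cv2.imwrite("pics/o1.png",np.hstack(o))
E
```

```text
(no output)
```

View pics/o1.png

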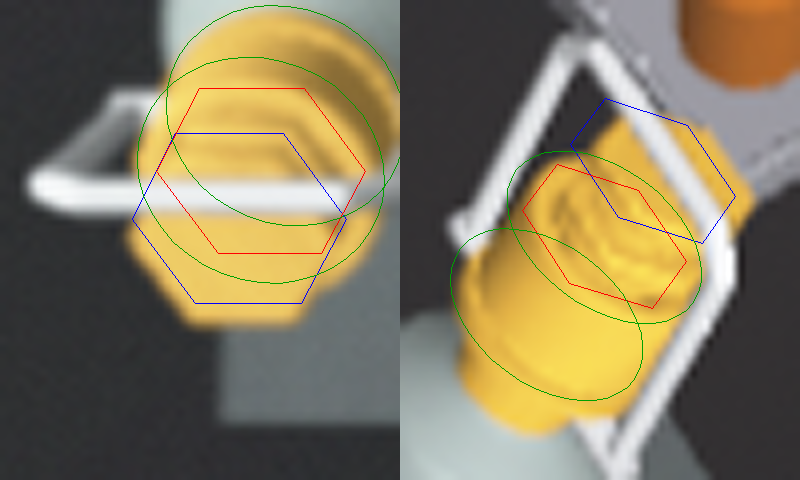

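```bash
python3 - <<'E'
from h import *
q=np.load("q.npy");t=manip.camera("top");p=manip.camera("scene")
C=np.array([[105,55,8],[105,-55,8],[-105,-55,8],[-105,55,8.]])
T=np.array([[52,100,22],[52,-100,22],[-52,-100,22],[-52,100,22.]])
print("plate scene",(proj(p,cr(q,C))*1.25).round(0).tolist())
print("tray scene",(proj(p,cr([492.6,35.4,.078],T))*1.25).round(0).tolist())
s=manip.read_state(); print("tcp",(proj(p,[s["eef_pos"]])*1.25).round(0),(proj(t,[s["eef_pos"]])*1.25).round(0))
o=[cv2.resize(c["img"][b:b+h,l:l+w,::-1],(400,400),interpolation=cv2.INTER_CUBIC) for c,l,b,w,h in((p,260,320,100,100),(p,300,220,100,100))]
cv2.imwrite("pics/p1.png",np.hstack(o))
E
```

```text
plate scene [[360.0, 497.0], [334.0, 450.0], [426.0, 401.0], [454.0, 445.0]]
tray scene [[440.0, 375.0], [387.0, 308.0], [426.0, 286.0], [480.0, 350.0]]
tcp [[422.  68.]] [[758. 545.]]
```

View pics/p1.png

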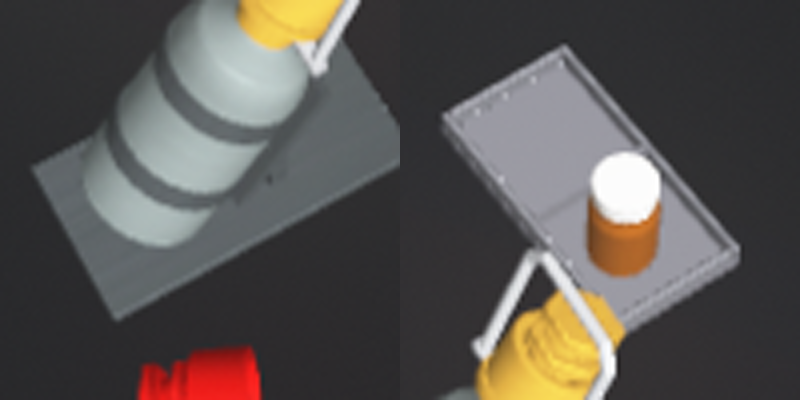

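The scene camera has a common offset of about 2 px on plate, tray and cap. The cap sits about 3–4 mm further to −x than the plate fit says, so I use cradle (690, 227.5, yaw 0.01). The guard is at about 0.2 rad. I lift, then travel over with the fingers shut.

Call:
send_rows(
  series=[
    [[0,0,0,-50,0],[0,0,0,-100,0],[0,0,0,-120,0],[0,633,-543,-120,21],[0,633,-543,-120,21],[0,633,-543,-120,21],[0,633,-543,-120,21],[0,633,-543,-120,21],[0,633,-543,-120,21],[0,633,-543,-120,21]],
  ],
  newtons=40,
)

```text
clock: 2.5
eef_pos: [365.6, -200.7, 333.7]
eef_rot: [3.141, -0.001, 0.012]
wrist_force: [0.8, -0.8, -0.5]
finger_gap: 17.5
```

Call:
send_rows(
  series=[
    [[0,229,-425,0,0],[0,229,-425,0,0],[0,229,-425,0,0],[0,229,-425,0,0],[0,229,-425,0,0],[0,229,-425,0,0],[0,229,-425,0,0],[0,229,-425,0,0],[0,229,-425,0,0],[0,229,-425,0,0]],
  ],
)

```text
clock: 3.5
eef_pos: [589.5, 228.1, 332.7]
eef_rot: [3.142, 0.001, 0.014]
wrist_force: [0.5, -1.1, 2.0]
finger_gap: 0.2
```

Call:
send_rows(
  series=[
    [[0,0,0,45,0],[0,0,0,62,0],[0,20,0,60,0],[0,40,0,58,0],[0,56,0,57,0],[0,70,0,59,0],[0,84,0,62,0],[0,98,0,67,0],[0,110,0,74,0],[0,110,0,74,0]],
  ],
)

```text
clock: 4.5
eef_pos: [699.4, 226.2, 257.3]
eef_rot: [3.141, 0.003, 0.012]
wrist_force: [0.0, -0.6, -0.1]
finger_gap: 0.2
```

Call:
send_rows(
  series=[
    [[0,6,0,6,0],[0,12,0,12,0],[0,18,0,18,0],[0,22,0,22,0],[0,22,0,22,0]],
  ],
)

```text
clock: 5.0
eef_pos: [721.1, 226.7, 236.1]
eef_rot: [3.141, 0.001, 0.012]
wrist_force: [-0.3, 0.3, -0.8]
finger_gap: 0.6
```

```bash
python3 - <<'E'
from h import *
p=manip.camera("scene");t=manip.camera("top");s=manip.read_state();print(s["clock"],np.round(s["eef_pos"],1),np.round(s["wrist_force"],1))
o=[cv2.resize(c["img"][b:b+120,l:l+100,::-1],(400,480),interpolation=cv2.INTER_CUBIC) for c,l,b in((t,180,130),(p,290,240))]
cv2.imwrite("pics/g1.png",np.hstack(o))
E
```

```text
5.1 [721.1 226.8 237.5] [0.9 0.  0.7]
```

View pics/g1.png

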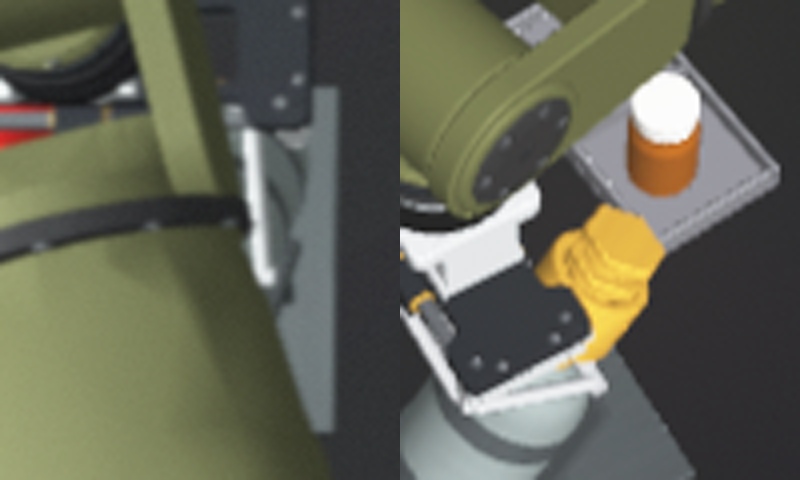

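The guard is well back: in the scene crop its bar is at (540,395), behind the cap, and the hex at (610,240) is clear. I back off, rise, open, turn to +26° and come over the cap.

Call:
send_rows(
  series=[
    [[0,-12,0,0,0],[0,-15,0,-45,0],[0.4,-30,0,-90,-8],[1,-75,0,-95,-17],[1,-97,0,-95,-26],[1,-97,0,-95,-26],[1,-97,0,-95,-26],[1,-97,0,-95,-26]],
  ],
  newtons=50,
)

```text
clock: 5.9
eef_pos: [624.6, 225.5, 332.5]
eef_rot: [3.141, -0.0, 0.464]
wrist_force: [0.4, 0.5, -0.7]
finger_gap: 45.2
```

```bash
python3 - <<'E'
from h import *
p=manip.camera("scene");s=manip.read_state();print(s["clock"],np.round(s["eef_pos"],1),np.round(s["eef_rot"],3),s["finger_gap"])
q=[690,227.5,.01]
l,b=290,240
im=cv2.resize(p["img"][b:b+110,l:l+110,::-1],(550,550),interpolation=cv2.INTER_CUBIC)
for g,col in((1.2,(0,0,255)),(1.5,(255,0,0))):
    X=np.array([[-34+95*np.sin(g-.56),y,181+95*np.cos(g-.56)] for y in(40,-40)])
    u=((proj(p,cr(q,X))-[l,b]+[1.2+.5,2.4+.5])*5).astype(int);cv2.line(im,tuple(map(int,u[0])),tuple(map(int,u[1])),col,1)
X=np.array([SEAT+AX*62+25.4*(np.cos(k)*EX+np.sin(k)*np.array([0,1,0])) for k in np.pi/6+np.arange(6)*np.pi/3])
cv2.polylines(im,[((proj(p,cr(q,X))-[l,b]+[1.7,2.9])*5).astype(int)],True,(255,0,0),1)
cv2.imwrite("pics/g2.png",im)
E
```

```text
5.95 [624.7 225.5 332.1] [3.142 0.    0.464] 49.00157037465928
```

View pics/g2.png

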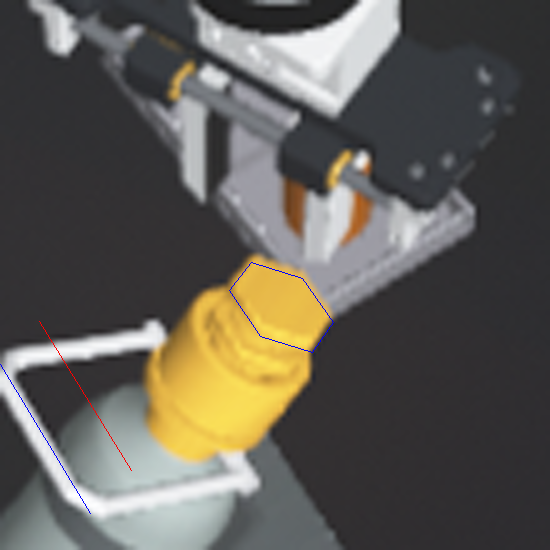

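The guard stands at about 1.45 rad and the model hex lies on the observed cap, so the yaw is right. I descend and grip.

Call:
send_rows(
  series=[
    [[1,0,-2,0,0],[1,0,-2,20,0],[1,0,-2,40,0],[1,0,-2,60,0],[1,0,-2,80,0],[1,0,-2,97,0],[1,0,-2,97,0],[0,0,-2,97,0],[0,0,-2,97,0],[0,0,-2,97,0]],
  ],
)

```text
clock: 6.95
eef_pos: [623.4, 227.5, 236.5]
eef_rot: [3.141, -0.001, 0.466]
wrist_force: [-0.2, -0.5, 0.8]
finger_gap: 73.4
```

Call:
send_rows(
  series=[
    [[0,0,0,0,0],[0,0,0,0,0],[0,0,0,0,0],[0,0,0,0,0]],
  ],
)

```text
clock: 7.35
eef_pos: [623.1, 227.3, 236.2]
eef_rot: [3.141, -0.001, 0.466]
wrist_force: [-2.8, -2.1, 3.9]
finger_gap: 46.8
```

Call:
send_rows(
  series=[
    [[0,0,0,0,5],[0,-1,0,-1,10],[0,-1,0,-2,15],[0,-2,-1,-3,21],[0,-2,-1,-3,26],[0,-2,-1,-3,26]],
  ],
)

```text
clock: 7.95
eef_pos: [620.4, 229.5, 240.7]
eef_rot: [-3.138, -0.002, 0.011]
wrist_force: [-7.0, 6.0, 13.6]
finger_gap: 45.5
```

Call:
send_rows(
  series=[
    [[0,0,0,-1,5],[0,-1,0,-1,10],[0,-1,0,-2,15],[0,-2,0,-3,21],[0,-2,0,-4,26],[0,-2,0,-4,26]],
  ],
)

```text
clock: 8.55
eef_pos: [619.3, 231.0, 245.7]
eef_rot: [-3.132, -0.003, -0.441]
wrist_force: [-0.4, 14.4, 15.1]
finger_gap: 45.9
```

The cap follows: the gap went 46.8 → 45.5 → 45.9 mm and it is rising. I open, turn back 52° and regrip.

Call:
send_rows(
  series=[
    [[1,0,0,0,0],[1,0,0,0,0],[1,0,0,0,0],[1,0,0,0,-8],[1,0,0,0,-16],[1,0,0,0,-24],[1,0,0,0,-32],[1,0,0,0,-40],[1,0,0,0,-48],[1,0,0,0,-52]],
  ],
)

```text
clock: 9.55
eef_pos: [618.8, 227.0, 242.0]
eef_rot: [-3.142, 0.001, 0.471]
wrist_force: [-0.4, 0.0, -0.4]
finger_gap: 94.4
```

Call:
send_rows(
  series=[
    [[0,0,0,0,0],[0,0,0,0,0],[0,0,0,0,0],[0,0,0,0,0],[0,0,0,0,0],[0,0,0,0,0],[0,0,0,0,0],[0,0,0,0,0]],
  ],
)

```text
clock: 10.35
eef_pos: [618.8, 227.4, 242.4]
eef_rot: [-3.142, 0.0, 0.466]
wrist_force: [-0.0, -0.1, -1.0]
finger_gap: 49.7
```

Call:
send_rows(
  series=[
    [[0,0,0,0,0],[0,0,0,0,0],[0,0,0,0,0]],
  ],
)

```text
clock: 10.65
eef_pos: [618.8, 227.4, 242.4]
eef_rot: [-3.142, 0.0, 0.466]
wrist_force: [-0.6, -0.2, -0.6]
finger_gap: 49.1
```

Call:
send_rows(
  series=[
    [[0,0,0,0,5],[0,-1,0,-1,10],[0,-1,0,-2,15],[0,-2,-1,-3,21],[0,-2,-1,-3,26],[0,-2,-1,-3,26]],
  ],
)

```text
clock: 11.25
eef_pos: [615.8, 230.2, 246.9]
eef_rot: [-3.137, -0.001, 0.012]
wrist_force: [-6.1, 12.6, 6.9]
finger_gap: 48.2
```

```bash
python3 - <<'E'
from h import *
p=manip.camera("scene");l,b=300,250
im=cv2.resize(p["img"][b:b+90,l:l+90,::-1],(540,540),interpolation=cv2.INTER_CUBIC)
cv2.imwrite("pics/u1.png",im)
E
```

```text
(no output)
```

View pics/u1.png

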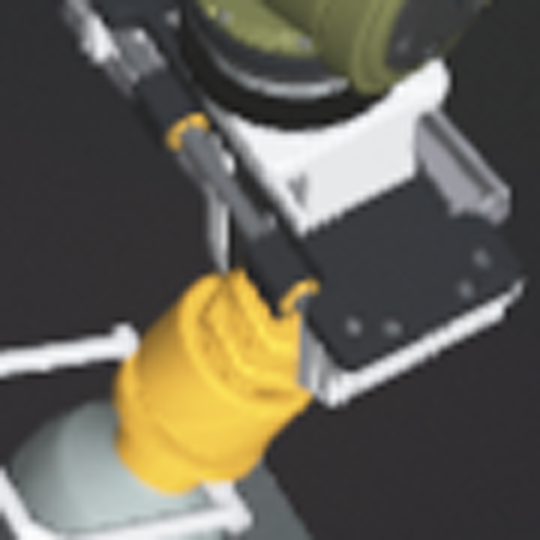

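The shoulder moved from about (331,298) to (336,296) px, so the cap is rising. The gap suggests it lags the jaws by about 10°. I continue.

Call:
send_rows(
  series=[
    [[0,0,0,-1,5],[0,-1,0,-1,10],[0,-1,0,-2,15],[0,-2,0,-3,21],[0,-2,0,-4,26],[0,-2,0,-4,28],[0,-2,0,-4,28]],
  ],
)

```text
clock: 12.0
eef_pos: [613.8, 231.0, 250.6]
eef_rot: [-3.136, 0.002, -0.474]
wrist_force: [-4.0, 17.9, 4.7]
finger_gap: 43.3
```

Call:
send_rows(
  series=[
    [[1,0,0,0,0],[1,0,0,0,0],[1,0,0,0,0],[1,0,0,0,0],[1,0,0,-40,-8],[1,0,0,-80,-16],[1,0,0,-90,-24],[1,0,0,-90,-28],[1,0,0,-90,-28]],
  ],
)

```text
clock: 12.9
eef_pos: [614.7, 227.1, 339.6]
eef_rot: [3.142, -0.0, 0.013]
wrist_force: [0.4, 1.4, 0.2]
finger_gap: 93.9
```

```bash
python3 - <<'E'
from h import *
p=manip.camera("scene");l,b=305,250
print(np.round(manip.read_state()["eef_pos"],1),np.round(manip.read_state()["eef_rot"],3))
q=[690,227.5,.01];o=[]
for R in(105,120):
    im=cv2.resize(p["img"][b:b+75,l:l+50,::-1],(400,600),interpolation=cv2.INTER_CUBIC)
    for h,col in((62,(255,0,0)),):
        X=np.array([SEAT+AX*(h+R*42/360)+25.4*(np.cos(k)*EX+np.sin(k)*np.array([0,1,0])) for k in np.pi/6+np.arange(6)*np.pi/3-np.radians(R)])
        cv2.polylines(im,[((proj(p,cr(q,X))-[l,b]+[1.7,2.9])*8).astype(int)],True,col,1)
    o.append(im)
cv2.imwrite("pics/u2.png",np.hstack(o))
E
```

```text
[614.6 227.1 339.2] [3.141 0.    0.01 ]
```

View pics/u2.png

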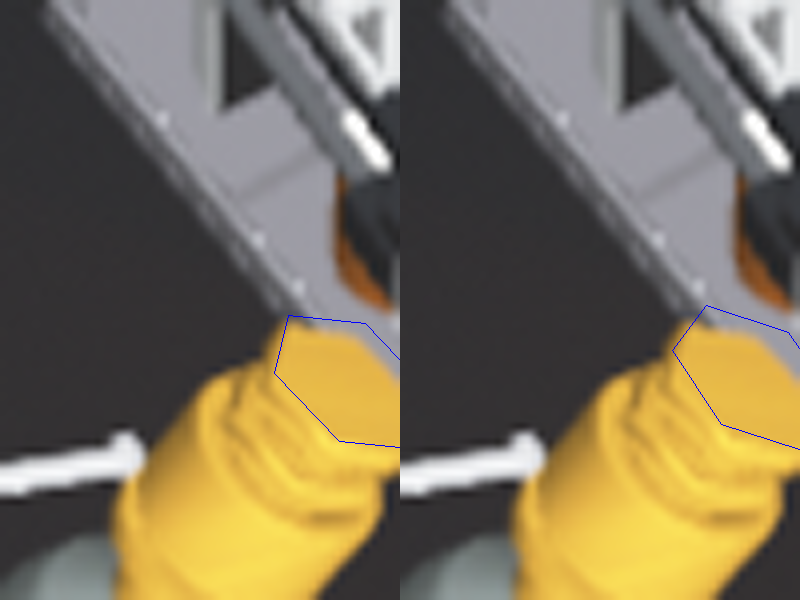

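Two R values were tried and the hex fits R≈57° with a rise of about 7 mm (the R≈117° fit sits too high). The second stroke mostly slipped round a corner. The flats now sit at about +33°, so I regrip there with 60 N and lift more during the turn so as not to press down.

Call:
send_rows(
  series=[
    [[1,5,0,30,-8],[1,5,0,55,-16],[1,5,0,75,-24],[1,5,0,92,-29],[1,5,0,97,-29],[0,5,0,97,-29],[0,5,0,97,-29],[0,5,0,97,-29],[0,5,0,97,-29],[0,5,0,97,-29]],
  ],
  newtons=60,
)

```text
clock: 13.95
eef_pos: [619.7, 227.4, 242.9]
eef_rot: [3.141, -0.001, 0.518]
wrist_force: [0.2, -0.2, 0.5]
finger_gap: 57.2
```

Call:
send_rows(
  series=[
    [[0,0,0,0,0],[0,0,0,0,0],[0,0,0,0,0],[0,0,0,0,0],[0,0,0,0,0]],
  ],
)

```text
clock: 14.45
eef_pos: [619.5, 227.7, 242.6]
eef_rot: [-3.141, -0.0, 0.519]
wrist_force: [0.0, 4.5, 1.5]
finger_gap: 48.0
```

Call:
send_rows(
  series=[
    [[0,0,0,-1,4],[0,0,0,-2,8],[0,-1,0,-3,12],[0,-1,0,-4,17],[0,-2,-1,-4,21],[0,-2,-1,-5,25],[0,-2,-1,-5,29],[0,-2,-1,-5,29]],
  ],
)

```text
clock: 15.25
eef_pos: [617.5, 230.7, 249.8]
eef_rot: [-3.135, -0.004, 0.013]
wrist_force: [-1.1, 18.6, 11.2]
finger_gap: 46.4
```

Call:
send_rows(
  series=[
    [[0,0,-1,-2,4],[0,-1,-2,-3,8],[0,-1,-2,-4,12],[0,-2,-2,-5,16],[0,-2,-2,-6,20],[0,-3,-2,-7,24],[0,-3,-2,-7,28],[0,-3,-2,-7,28]],
  ],
)

```text
clock: 16.05
eef_pos: [613.8, 230.7, 257.3]
eef_rot: [-3.139, -0.001, -0.477]
wrist_force: [-9.9, -6.0, 14.0]
finger_gap: 37.9
```

The gap of 37.9 mm means the pads slipped near the top. I open, lift and look.

Call:
send_rows(
  series=[
    [[1,0,0,0,0],[1,0,0,0,0],[1,0,0,0,0],[1,0,0,0,0],[1,0,0,-40,-8],[1,0,0,-80,-16],[1,0,0,-100,-24],[1,0,0,-100,-28],[1,0,0,-100,-28]],
  ],
)

```text
clock: 16.95
eef_pos: [614.4, 229.0, 354.4]
eef_rot: [3.141, -0.0, 0.013]
wrist_force: [-1.2, 0.3, -0.3]
finger_gap: 93.9
```

```bash
cat >> h.py <<'E'
Q=[690,227.5,.01];OFF=np.array([1.2,2.4])
def capX(R,rise,h,n=6,r=25.4): 
    k=np.pi/6+np.arange(n)*2*np.pi/n-np.radians(R); return SEAT+AX*(h+rise)+r*(np.cos(k)[:,None]*EX+np.sin(k)[:,None]*np.array([0,1,0]))
def rend(p,R,rise,l,b,w,h,s=4):
    m=np.zeros((h*s,w*s),np.uint8)
    for A,B in((capX(R,rise,0,40,30),capX(R,rise,34,40,30)),(capX(R,rise,34),capX(R,rise,62))):
        u=((proj(p,cr(Q,np.r_[A,B]))-[l,b]+OFF+.5)*s).astype(np.int32); cv2.fillConvexPoly(m,cv2.convexHull(u),255)
    return cv2.resize(m,(w,h),interpolation=cv2.INTER_AREA)/255.
E
python3 - <<'E'
from h import *
p=manip.camera("scene");l,b,w,h=305,240,65,75
print(np.round(manip.read_state()["eef_pos"],1),np.round(manip.read_state()["eef_rot"],3))
c=p["img"][b:b+h,l:l+w].astype(float); y=((c[...,0]-c[...,2])/(c[...,0]+1)).clip(0,1); y=(y>.4)*1.
# restrict to upper part along the axis
O=(proj(p,cr(Q,[SEAT+AX*28]))[0]-[l,b]+OFF); D=(proj(p,cr(Q,[SEAT+AX*60]))[0]-[l,b]+OFF)-O
gy,gx=np.mgrid[:h,:w]; up=((gx-O[0])*D[0]+(gy-O[1])*D[1]>0)
v=[]
for R in range(30,160,5):
  for d in(-2,0,2,4): v.append((np.abs(rend(p,R,R*42/360+d,l,b,w,h)-y)[up].sum(),R,d,R*42/360+d))
v.sort(); print([tuple(np.round(x,1)) for x in v[:12]])
_,R,d,_=v[0]; s=8
o=[]
for R,d in((v[0][1],v[0][2]),(None,0)):
    im=cv2.resize(p["img"][b:b+h,l:l+w,::-1],(w*6,h*6),interpolation=cv2.INTER_CUBIC)
    if R: cv2.polylines(im,[((proj(p,cr(Q,capX(R,R*42/360+d,62)))-[l,b]+OFF+.5)*6).astype(int)],True,(255,0,0),1)
    o.append(im)
cv2.imwrite("pics/u3.png",np.hstack(o))
E
```

```text
[614.3 229.  353.8] [3.141e+00 1.000e-03 1.000e-02]
[(np.float64(127.9), np.float64(125.0), np.float64(-2.0), np.float64(12.6)), (np.float64(128.5), np.float64(75.0), np.float64(4.0), np.float64(12.8)), (np.float64(128.6), np.float64(70.0), np.float64(4.0), np.float64(12.2)), (np.float64(128.6), np.float64(85.0), np.float64(2.0), np.float64(11.9)), (np.float64(129.1), np.float64(80.0), np.float64(4.0), np.float64(13.3)), (np.float64(129.2), np.float64(130.0), np.float64(-2.0), np.float64(13.2)), (np.float64(129.3), np.float64(65.0), np.float64(4.0), np.float64(11.6)), (np.float64(129.4), np.float64(75.0), np.float64(2.0), np.float64(10.8)), (np.float64(129.5), np.float64(115.0), np.float64(-2.0), np.float64(11.4)), (np.float64(129.8), np.float64(135.0), np.float64(-2.0), np.float64(13.8)), (np.float64(130.0), np.float64(120.0), np.float64(-2.0), np.float64(12.0)), (np.float64(130.1), np.float64(90.0), np.float64(2.0), np.float64(12.5))]
```

View pics/u3.png

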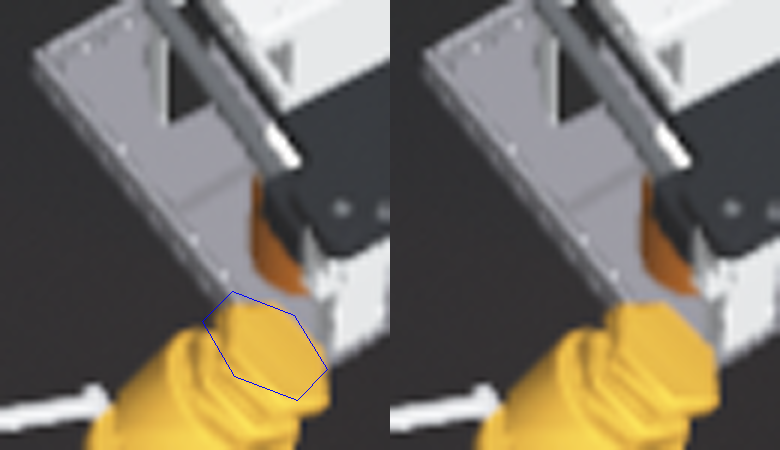

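The upper hex edge is level at about (230–282,304), which means R≈100° with a rise of about 12 mm. The flats now stand at θ≈−10°, almost vertical, so I grip there at 60 N.

Call:
send_rows(
  series=[
    [[1,1,2,40,8],[1,1,2,70,9],[1,1,2,95,9],[1,1,2,109,9],[1,1,2,109,9],[0,1,2,109,9],[0,1,2,109,9],[0,1,2,109,9],[0,1,2,109,9],[0,1,2,109,9]],
  ],
  newtons=60,
)

```text
clock: 18.0
eef_pos: [615.4, 227.3, 245.8]
eef_rot: [-3.141, -0.0, -0.145]
wrist_force: [1.4, -0.4, 0.1]
finger_gap: 57.4
```

Call:
send_rows(
  series=[
    [[0,0,0,0,0],[0,0,0,0,0],[0,0,0,0,0],[0,0,0,0,0],[0,0,0,0,0]],
  ],
)

```text
clock: 18.5
eef_pos: [615.4, 227.5, 245.8]
eef_rot: [-3.141, -0.001, -0.145]
wrist_force: [1.4, 3.0, 2.9]
finger_gap: 43.8
```

Call:
send_rows(
  series=[
    [[0,0,0,0,4],[0,0,0,-1,8],[0,-1,0,-1,12],[0,-1,0,-2,16],[0,-2,0,-3,20],[0,-2,0,-3,25],[0,-2,0,-3,25]],
  ],
)

```text
clock: 19.2
eef_pos: [614.6, 231.4, 250.4]
eef_rot: [-3.131, -0.002, -0.581]
wrist_force: [10.5, 21.7, 6.5]
finger_gap: 44.8
```

Call:
send_rows(
  series=[
    [[1,0,0,0,0],[1,0,0,0,0],[1,0,0,0,0],[1,0,0,0,-8],[1,0,0,0,-16],[1,0,0,0,-24],[1,0,0,0,-32],[1,0,0,0,-40],[1,0,0,0,-48],[1,0,0,0,-56]],
  ],
)

```text
clock: 20.2
eef_pos: [613.3, 226.9, 248.1]
eef_rot: [3.141, 0.001, 0.401]
wrist_force: [-0.1, 0.4, -0.4]
finger_gap: 93.8
```

Call:
send_rows(
  series=[
    [[0,0,0,0,0],[0,0,0,0,0],[0,0,0,0,0],[0,0,0,0,0],[0,0,0,0,0],[0,0,0,0,0],[0,0,0,0,0],[0,0,0,0,0],[0,0,0,0,0],[0,0,0,0,0]],
  ],
)

```text
clock: 21.2
eef_pos: [613.3, 227.6, 248.4]
eef_rot: [-3.142, 0.0, 0.396]
wrist_force: [0.6, 0.5, -1.9]
finger_gap: 48.4
```

Call:
send_rows(
  series=[
    [[1,0,0,0,0],[1,0,0,0,-5],[0,0,0,0,-9],[0,0,0,0,-9],[0,0,0,0,-9],[0,0,0,0,-9],[0,0,0,0,-9]],
  ],
)

```text
clock: 21.9
eef_pos: [613.3, 227.5, 248.5]
eef_rot: [-3.142, 0.0, 0.552]
wrist_force: [-0.1, -0.2, -1.0]
finger_gap: 47.5
```

Call:
send_rows(
  series=[
    [[0,0,0,0,4],[0,0,0,-1,8],[0,-1,0,-2,12],[0,-1,0,-2,16],[0,-1,-1,-3,20],[0,-2,-1,-3,24],[0,-2,-1,-4,28],[0,-2,-1,-4,31]],
  ],
)

```text
clock: 22.7
eef_pos: [610.6, 231.7, 254.7]
eef_rot: [-3.134, -0.003, 0.013]
wrist_force: [-5.8, 24.0, 13.5]
finger_gap: 45.5
```

Call:
send_rows(
  series=[
    [[0,0,-1,-1,4],[0,-1,-2,-2,8],[0,-1,-2,-2,12],[0,-1,-2,-3,16],[0,-2,-2,-3,20],[0,-2,-2,-3,20]],
  ],
)

```text
clock: 23.3
eef_pos: [609.1, 234.3, 259.6]
eef_rot: [-3.13, -0.003, -0.335]
wrist_force: [-4.5, 22.7, 19.4]
finger_gap: 46.5
```

Call:
send_rows(
  series=[
    [[0,-1,0,-2,0],[0,-2,1,-4,0],[0,-4,1,-6,0],[0,-5,2,-9,0],[0,-5,2,-9,0]],
  ],
)

```text
clock: 23.8
eef_pos: [603.8, 229.6, 264.4]
eef_rot: [-3.141, -0.0, -0.337]
wrist_force: [-0.7, 0.9, 1.2]
finger_gap: 34.8
```

Call:
send_rows(
  series=[
    [[1,0,0,0,0],[1,0,0,0,0],[1,0,0,0,0],[1,0,0,0,0],[1,0,0,-40,-8],[1,0,0,-80,-16],[1,0,0,-90,-19],[1,0,0,-90,-19]],
  ],
)

```text
clock: 24.6
eef_pos: [604.0, 229.0, 356.4]
eef_rot: [-3.141, -0.003, -0.005]
wrist_force: [-0.3, 0.5, 0.5]
finger_gap: 92.8
```

```bash
cat > fit.py <<'E'
from h import *
import h
p=manip.camera("scene");l,b,w,hh=305,240,65,75
s=manip.read_state();print(s["clock"],np.round(s["eef_pos"],1),np.round(s["eef_rot"],3))
np.save("pics/last.npy",p["img"])
c=p["img"][b:b+hh,l:l+w].astype(float); y=((c[...,0]-c[...,2])/(c[...,0]+1)>.4)*1.
y=cv2.morphologyEx(y,cv2.MORPH_OPEN,np.ones((3,3)))
n,lab,st,_=cv2.connectedComponentsWithStats(y.astype(np.uint8)); k=[i for i in range(1,n) if lab[-8:,:30][lab[-8:,:30]==i].size]
y=np.isin(lab,k)*1.
base=OFF.copy(); O=proj(p,cr(Q,[SEAT+AX*28]))[0]-[l,b]+base; D=proj(p,cr(Q,[SEAT+AX*60]))[0]-[l,b]+base-O; N=np.array([-D[1],D[0]])/np.linalg.norm(D)
gy,gx=np.mgrid[:hh,:w]; up=((gx-O[0])*D[0]+(gy-O[1])*D[1]>0); v=[]
for R in range(0,60,4):
  for rise in np.arange(0,34,1.5):
    for sh in(-1,0,1,2,3):
      h.OFF=base+N*sh; v.append((np.abs(rend(p,R,rise,l,b,w,hh,3)-y)[up].sum(),R,rise,sh))
v.sort(); print([tuple(np.round(x,1).tolist()) for x in v[:10]])
for r in y[40:,10:60:1]: print("".join(".#"[int(x)] for x in r))
E
python3 fit.py
```

```text
24.65 [603.8 229.  354.4] [-3.141 -0.    -0.007]
[(183.6, 0.0, 24.0, -1.0), (184.7, 4.0, 24.0, -1.0), (185.4, 8.0, 24.0, -1.0), (186.1, 4.0, 22.5, -1.0), (186.7, 12.0, 24.0, -1.0), (187.1, 56.0, 22.5, -1.0), (187.3, 56.0, 24.0, -1.0), (188.2, 8.0, 25.5, -1.0), (188.5, 0.0, 25.5, -1.0), (188.8, 48.0, 24.0, -1.0)]
................................############......
................................#############.....
................................#############.....
................................#############.....
.................................############.....
.............................################.....
............................#################.....
...........................##################.....
...........................#################......
...........................#############..........
...........................##############.........
......................####################........
...................########################.......
..................##########################......
.................###########################......
.................####
[... 298 characters left out ...]
#################################....
...........##############################.###.....
..........###############################.........
..........###############################.........
..........###############################.........
..........###############################.........
.........################################.........
........#################################.........
.......##################################.........
.....####################################.........
.....###################################..........
....###################################...........
....##################################............
....#################################.............
```

```bash
sed -i 's/y=((c\[...,0\]-c\[...,2\])\/(c\[...,0\]+1)>.4)\*1./y=(((c[...,0]-c[...,2])\/(c[...,0]+1)>.4)\&(c[...,1]>.62*c[...,0]))*1./' fit.py
cat >> fit.py <<'E'
_,R,rise,sh=v[0]; h.OFF=base+N*sh
im=[cv2.resize(p["img"][b+15:b+hh,l:l+w,::-1],(w*6,(hh-15)*6),interpolation=cv2.INTER_CUBIC) for _ in(0,1)]
cv2.polylines(im[0],[((proj(p,cr(Q,capX(R,rise,62)))-[l,b+15]+h.OFF+.5)*6).astype(int)],True,(255,0,0),1)
cv2.imwrite("pics/fit_%d.png"%int(s["clock"]*100),np.hstack(im))
E
python3 fit.py; ls pics
```

```text
24.7 [603.6 229.  353.3] [ 3.141e+00  1.000e-03 -7.000e-03]
[(41.8, 4.0, 22.5, -1.0), (42.5, 12.0, 24.0, -1.0), (42.9, 8.0, 24.0, -1.0), (43.0, 4.0, 24.0, -1.0), (43.4, 56.0, 22.5, -1.0), (43.7, 0.0, 24.0, -1.0), (43.9, 8.0, 22.5, -1.0), (44.7, 12.0, 22.5, -1.0), (44.8, 0.0, 22.5, -1.0), (45.2, 24.0, 24.0, -1.0)]
..................................................
..................................................
..................................................
..................................................
..................................................
.............................#######..............
............................#########.............
...........................###########............
...........................#############..........
...........................#############..........
...........................##############.........
......................####################........
...................########################.......
..................##########################......
.................###########################......
.................###
[... 391 characters left out ...]
.......###############################.........
..........###############################.........
..........###############################.........
..........###############################.........
.........################################.........
........#################################.........
.......##################################.........
.....####################################.........
.....###################################..........
....###################################...........
....##################################............
....#################################.............
c1.png
fit_2470.png
g1.png
g2.png
last.npy
o1.png
p1.png
s1.png
t1.png
u1.png
u2.png
u3.png
```

With the amber jar excluded, the fit gives a rise of about 22 mm. That is past the 16 mm where the thread ends, so the cap should be free on the spigot. I regrip lower at about +22°.

Call:
send_rows(
  series=[
    [[1,8,2,40,-8],[1,8,2,70,-16],[1,8,2,90,-22],[1,8,2,99,-22],[1,8,2,99,-22],[0,8,2,99,-22],[0,8,2,99,-22],[0,8,2,99,-22],[0,8,2,99,-22],[0,8,2,99,-22]],
  ],
  newtons=40,
)

```text
clock: 25.7
eef_pos: [611.8, 227.0, 255.8]
eef_rot: [3.142, -0.0, 0.378]
wrist_force: [-0.3, -0.9, -0.1]
finger_gap: 58.0
```

Call:
send_rows(
  series=[
    [[0,0,0,0,0],[0,0,0,0,0],[0,0,0,0,0],[0,0,0,0,0],[0,0,0,0,0]],
  ],
)

```text
clock: 26.2
eef_pos: [611.8, 227.3, 257.0]
eef_rot: [-3.141, -0.002, 0.379]
wrist_force: [-3.2, -0.2, 9.6]
finger_gap: 33.3
```

View pics/fit_2470.png

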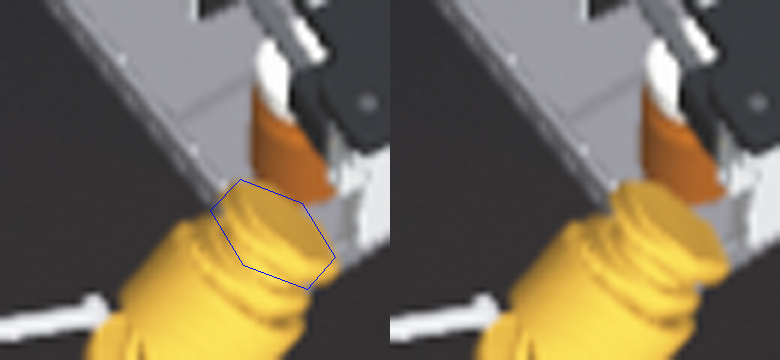

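The hex face is more edge-on than the model, with its corner at (340,270). So the cap is off the thread and sagging towards the robot, and my grip caught only its upper corner. I release, move aside and measure with both cameras.

Call:
send_rows(
  series=[
    [[1,0,0,0,0],[1,0,0,0,0],[1,0,0,0,0],[1,0,0,0,0],[1,0,0,-45,8],[1,0,0,-90,16],[1,0,0,-100,22],[1,-102,254,-100,22],[1,-102,254,-100,22],[1,-102,254,-100,22]],
  ],
)

```text
clock: 27.2
eef_pos: [611.0, 75.4, 355.1]
eef_rot: [3.141, 0.0, -0.005]
wrist_force: [1.5, 0.2, -0.8]
finger_gap: 94.0
```

Call:
send_rows(
  series=[
    [[1,0,130,0,0],[1,0,130,0,0],[1,0,130,0,0]],
  ],
)

```text
clock: 27.5
eef_pos: [610.2, -56.4, 355.3]
eef_rot: [3.141, 0.0, -0.008]
wrist_force: [0.2, -0.2, 0.2]
finger_gap: 94.0
```

```bash
cat > fit2.py <<'E'
from h import *
from scipy.spatial.transform import Rotation as Ro
s=manip.read_state();print(s["clock"],np.round(s["eef_pos"],1),np.round(s["eef_rot"],3))
def mask(p,l,b,w,h):
    c=p["img"][b:b+h,l:l+w].astype(float); return cv2.GaussianBlur((((c[...,0]-c[...,2])/(c[...,0]+1)>.4)&(c[...,1]>.62*c[...,0])&(c[...,0]>60))*1.,(3,3),0)
V=[(manip.camera("top"),(190,180,70,70),np.zeros(2)),(manip.camera("scene"),(305,240,65,85),np.array([1.2,2.4]))]
M=[mask(p,*w) for p,w,_ in V]
def pts(x): # x,y,z of mid-hex centre(a=48), tilt toward -x, tilt toward y, spin
    R=Ro.from_euler("ZYX",[0,-x[3],x[4]]).as_matrix(); o=np.array(x[:3])
    f=lambda a,r,n,k0:np.array([[r*np.cos(k0+k*2*np.pi/n),r*np.sin(k0+k*2*np.pi/n),a-48] for k in range(n)])@R.T+o
    S=np.pi/6+x[5]
    return [np.r_[f(0,30,30,0),f(34,30,30,0)],np.r_[f(34,25.4,6,S),f(62,25.4,6,S)]],f(62,25.4,6,S)
def ren(x,i,s=4):
    p,(l,b,w,h),off=V[i]; m=np.zeros((h*s,w*s),np.uint8)
    for X in pts(x)[0]: cv2.fillConvexPoly(m,cv2.convexHull(np.round((proj(p,X)-[l,b]+off+.5)*s).astype(np.int32)),255)
    # fixed collar/neck (brass) below seat
    return cv2.GaussianBlur(cv2.resize(m,(w,h),interpolation=cv2.INTER_AREA)/255.,(3,3),0)
def cost(x):
    e=0
    for i in(0,1):
        p,(l,b,w,h),off=V[i]; d=np.abs(ren(x,i)-M[i])
        # ignore region below the seat along axis
        O=proj(p,cr(Q,[SEAT+AX*12]))[0]-[l,b]+off; D=proj(p,cr(Q,[SEAT+AX*60]))[0]-[l,b]+off-O
        gy,gx=np.mgrid[:h,:w]; e+=d[(gx-O[0])*D[0]+(gy-O[1])*D[1]>0].sum()
    return e
from scipy.optimize import differential_evolution
r=differential_evolution(cost,[(570,630),(215,240),(205,262),(.4,1.5),(-.4,.4),(-.53,.53)],maxiter=60,popsize=10,seed=1,x0=[609,227.5,247,.7,0,0])
x=r.x; print("cost",r.fun,"mid-hex",x[:3].round(1),"tilts deg",np.degrees(x[3:]).round(1))
o=[]
for i in(0,1):
    p,(l,b,w,h),off=V[i]; im=cv2.resize(p["img"][b:b+h,l:l+w,::-1],(400,400*h//w),interpolation=cv2.INTER_CUBIC); k=400/w
    im2=im.copy()
    cv2.polylines(im2,[((proj(p,pts(x)[1])-[l,b]+off+.5)*k).astype(int)],True,(255,0,0),1)
    for X in pts(x)[0][:1]:
        cv2.polylines(im2,[((proj(p,X)-[l,b]+off+.5)*k).astype(int)[:30]],True,(0,0,255),1);cv2.polylines(im2,[((proj(p,X)-[l,b]+off+.5)*k).astype(int)[30:]],True,(0,0,255),1)
    o.append(cv2.copyMakeBorder(im2,0,550-im2.shape[0],0,0,cv2.BORDER_CONSTANT))
cv2.imwrite("pics/cap_fit_%d.png"%int(s["clock"]*100),np.hstack(o))
E
python3 fit2.py; ls pics|grep cap_fit
```

```text
27.5 [610.2 -56.4 355.3] [ 3.141  0.    -0.008]
cost 885.9531862745098 mid-hex [629.9 233.8 207.4] tilts deg [ 62.3 -21.5  10.8]
cap_fit_2750.png
```

View pics/cap_fit_2750.png

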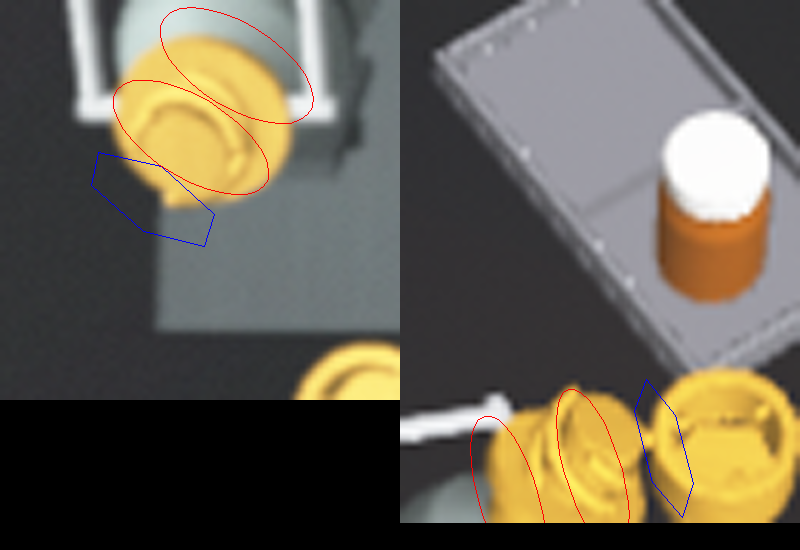

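The view shows the cap has come right off and now stands on the bench near the cradle, apparently open end up (ring at top px (255,250)). The collar with its spigot is left on the cylinder at scene (590,450). All 12 views are used, so I measure numerically from here.

```bash
cat > blob.py <<'E'
from h import *
s=manip.read_state();print(s["clock"],np.round(s["eef_pos"],1),s["finger_gap"])
def br(p):
    c=p["img"].astype(float); return ((((c[...,0]-c[...,2])/(c[...,0]+1)>.4)&(c[...,1]>.62*c[...,0])&(c[...,0]>60))*1).astype(np.uint8)
if __name__=="__main__":
  for nm in("top","scene"):
    p=manip.camera(nm); m=br(p); n,lab,st,ce=cv2.connectedComponentsWithStats(m)
    for i in range(1,n):
        if st[i,4]>120:
            print(nm,st[i].tolist(),ce[i].round(1).tolist(),"z30:",ray(p,*ce[i],30).round(0)[:2],cv2.fitEllipse(np.argwhere(lab==i)[:,::-1].astype(np.float32)) )
    print("cap net",[(np.round(d["rect"]).tolist(),round(d["conf"],2)) for d in manip.find_in("cap",p)][:5])
    l,b,w,h=((240,235,50,45) if nm=="top" else (385-5-10,270,70,70)); 
    if nm=="scene": l,b=400,295
    if nm=="scene": l,b,w,h=400-15-0,290,60,60
    if nm=="top":
        c=p["img"][b:b+h,l:l+w].astype(int); 
        for r in range(h): print("".join("%3d"%(x//3) if mm else "  ." for x,mm in zip(c[r,:,1],m[b+r,l:l+w])))
E
python3 blob.py
```

```text
27.6 [610.4 -56.7 355. ] 93.956836440507
top [210, 187, 31, 29, 704] [224.9, 200.9] z30: [674. 260.] ((224.88015747070312, 200.9195098876953), (23.69084358215332, 25.31829261779785), 103.50267791748047)
top [0, 199, 124, 153, 1615] [69.7, 261.5] z30: [528. 620.] ((59.11106872558594, 273.1496276855469), (99.34956359863281, 162.77206420898438), 17.93528938293457)
top [446, 216, 33, 33, 818] [463.1, 231.3] z30: [ 607. -298.] ((463.1196594238281, 231.46336364746094), (24.62683868408203, 29.667530059814453), 129.3955078125)
top [241, 240, 29, 28, 639] [254.7, 253.2] z30: [551. 188.] ((254.69253540039062, 253.2281494140625), (22.857805252075195, 23.733949661254883), 96.14653015136719)
cap net [([243.0, 242.0, 26.0, 28.0], 0.6), ([168.0, 139.0, 31.0, 37.0], 0.59)]
  .  .  .  .  .  .  .  .  .  .  .  .  .  .  .  .  .  .  .  .  .  .  .  .  .  .  .  .  .  .  .  .  .  .  .  .  .  .  .  .  .  .  .  .  .  .  .  .  .  .
  .  .  .  .  .  .  .  .  .  .  .  .  .  .  .  .  .  .  .  .  .  .  .  .  .  .  .  .  .  .  .  .  .  .  .  .  .  .  .  .  .  .  .  .  .  .  .  .  .  .
  .  .  .  .  .  .  .  .  .  .
[... 7177 characters left out ...]
3212890625, 162.85377502441406), (15.591377258300781, 26.16008949279785), 22.738136291503906)
scene [253, 268, 30, 34, 255] [268.1, 282.9] z30: [704.  -9.] ((268.2817687988281, 285.162841796875), (11.684117317199707, 34.336700439453125), 137.62872314453125)
scene [319, 300, 51, 32, 1219] [344.4, 315.5] z30: [578. 171.] ((344.44635009765625, 315.6924133300781), (26.177978515625, 44.875885009765625), 79.83979034423828)
scene [407, 418, 155, 62, 957] [462.8, 443.8] z30: [510. 573.] ((488.86492919921875, 457.2256774902344), (62.16254425048828, 159.79888916015625), 82.2962417602539)
cap net [([295.0, 408.0, 34.0, 26.0], 0.8), ([347.0, 299.0, 21.0, 28.0], 0.64), ([411.0, 296.0, 38.0, 64.0], 0.29)]
```

The cap stands open end up near (550,184), and the thread stub is bare. I triangulate its rim centre from both cameras.

```bash
python3 - <<'E'
from h import *
t=manip.camera("top");p=manip.camera("scene")
for z in(40,62,72): print(z,ray(t,254.5,252.6,z).round(1),ray(p,356.3,305,z).round(1))
print(proj(t,[[496.4,-13,5]]),manip.read_state()["eef_pos"])
from blob import br
m=br(p)[295:335,340:375]
for r in m: print("".join(".#"[x] for x in r))
E
```

```text
40 [552.5 186.8  40. ] [539.9 165.   40. ]
62 [551.4 183.7  62. ] [546.6 174.4  62. ]
72 [550.9 182.3  72. ] [549.7 178.7  72. ]
[[340.22264857 277.67365368]] [610.6878945  -51.74275818 355.46074906]
27.9 [610.7 -51.7 355.5] 94.00544270181665
...................................
...................................
...................................
...................................
...................................
.............##########............
..........###############..........
.........#################.........
........####################.......
.......#####################.......
#.....#######################......
###...########################.....
####..########################.....
####..########################.....
##############################.....
##############################.....
##############################.....
##############################.....
##############################.....
####..########################.....
####.#########################.....
####.#########################.....
####..########################.....
#####.#######################......
#####.#######################......
#####.#######################......
#####..#####################.......
#####...####################.......
#####...###################........
#####....#################.........
####.....################..........
###......###############...........
###.......#############............
##.........###########.............
#...............######.............
...................................
...................................
...................................
...................................
...................................
```

Call:
send_rows(
  series=[
    [[1,-60,-237,0,0],[1,-60,-237,0,0],[1,-60,-237,0,0],[1,-60,-237,0,0],[1,-60,-237,0,0],[1,-60,-237,0,0],[1,-60,-237,50,0],[1,-60,-237,100,0],[1,-60,-237,150,0],[1,-60,-237,200,0]],
  ],
  newtons=20,
)

```text
clock: 28.9
eef_pos: [551.4, 184.5, 153.8]
eef_rot: [-3.142, -0.001, -0.004]
wrist_force: [2.4, -0.4, 0.1]
finger_gap: 94.0
```

Call:
send_rows(
  series=[
    [[1,0,0,45,0],[1,0,0,80,0],[1,0,0,100,0],[1,0,0,110,0],[1,0,0,110,0]],
  ],
)

```text
clock: 29.4
eef_pos: [551.4, 184.4, 44.7]
eef_rot: [3.141, 0.001, -0.005]
wrist_force: [0.6, 0.6, 1.5]
finger_gap: 93.8
```

Call:
send_rows(
  series=[
    [[0,0,0,0,0],[0,0,0,0,0],[0,0,0,0,0],[0,0,0,0,0],[0,0,0,0,0],[0,0,0,0,0],[0,0,0,0,0]],
  ],
)

```text
clock: 30.1
eef_pos: [552.1, 184.3, 46.0]
eef_rot: [-3.142, -0.001, -0.005]
wrist_force: [-1.8, -2.0, 6.1]
finger_gap: 61.0
```

The skirt is gripped at 61 mm. I carry it beside the tray's free compartment, where I'll use the tray's +x wall to tip it over within the grip.

Call:
send_rows(
  series=[
    [[0,0,0,-45,0],[0,0,0,-80,0],[0,48,197,-80,0],[0,48,197,-80,0],[0,48,197,-80,0],[0,48,197,-80,0],[0,48,197,-80,0],[0,48,197,-40,0],[0,48,197,-6,0],[0,48,197,-6,0]],
  ],
)

```text
clock: 31.1
eef_pos: [596.1, -12.4, 46.9]
eef_rot: [-3.141, 0.008, -0.005]
wrist_force: [0.1, 0.4, -3.2]
finger_gap: 60.9
```

Call:
send_rows(
  series=[
    [[0,-10,0,-4,0],[0,-20,0,-4,0],[0,-29,0,-4,0],[0,-38,0,-4,0],[0,-47,0,-4,0],[0,-56,0,-4,0],[0,-65,0,-4,0],[0,-74,0,-4,0],[0,-82,0,-4,0],[0,-87,0,-4,0]],
  ],
)

```text
clock: 32.1
eef_pos: [511.4, -12.4, 56.2]
eef_rot: [3.141, -0.001, -0.005]
wrist_force: [3.6, -0.6, -1.4]
finger_gap: 58.5
```

```bash
cat > asc.py <<'E'
from h import *
from blob import br
p=manip.camera("scene");m=br(p)
b=[proj(p,[X])[0] for X in([548,-13,22],[496,-13,5],[512,-13,59])];print(np.round(b,0).tolist())
x,y=map(int,b[2]); l,t=x-28,y-24
for r in range(t,t+56):
    print("".join(("%x"%(min(255,int(p["img"][r,c,1]))//16)) if m[r,c] else "." for c in range(l,l+56)))
print(l,t)
E
python3 asc.py
```

```text
32.1 [511.4 -12.4  56.2] 58.504236252827944
[[319.0, 258.0], [336.0, 254.0], [331.0, 245.0]]
.............5aa........................................
..............78........................................
........................................................
........................................................
........................................................
........................................................
........................................................
........................................................
........................................................
........................................................
........................................................
........................................................
........................................................
........................................................
........................................................
......................85................................
...................479997...............................
..................468a9aa6............
[... 1492 characters left out ...]
........
...............69aa8....................................
................565.....................................
........................................................
........................................................
........................................................
.............................................5..........
.............................................4..........
.............................................45.........
.............................................4.6........
.............................................4..6.......
.............................................4....8.....
.............................................4........7.
302 221
```

The blob shows the skirt upper right and the hex lower left (towards +x), so the cap now lies nearly level in the grip with its hex over the +x wall. I lower it so the wall supports the hex.

Call:
send_rows(
  series=[
    [[0,0,0,4,0],[0,0,0,8,0],[0,0,0,12,0],[0,0,0,15,0],[0,0,0,18,0],[0,0,0,20,0],[0,0,0,20,0]],
  ],
  newtons=12,
)

```text
clock: 32.85
eef_pos: [511.8, -12.5, 35.2]
eef_rot: [-3.142, 0.0, -0.005]
wrist_force: [0.9, 0.1, 0.6]
finger_gap: 58.6
```

```bash
python3 asc.py|sed -n '3,52p'
```

```text
........................................................
.................5......................................
...............7995.....................................
..............699.7.....................................
.............598........................................
.............599........................................
..............67........................................
........................................................
........................................................
........................................................
........................................................
........................................................
........................................................
........................................................
........................................................
........................................................
........................................................
........................................................
.......................4................................
.................
[... 1049 characters left out ...]
................
........7beddefeedeedceeeedddccb........................
........4adeddeeeccedcdeddddcba.........................
.........6beeddeecbcddccddccba..........................
..........8deedddcabcdbaccba............................
..........5adeedb879ab..bba.............................
...........6adddb...8...................................
............7bcdc5......................................
............48bba.......................................
.............577........................................
........................................................
........................................................
.............................................5..........
```

Call:
send_rows(
  series=[
    [[0.8,0,0,0,0],[0.8,0,0,0,0],[0.8,0,0,0,0],[0.8,12,0,-2,0],[0.8,24,0,-3,0],[0.8,36,0,-3,0],[0.8,36,0,-2,0],[0,36,0,-2,0],[0,36,0,-2,0],[0,36,0,-2,0]],
  ],
  newtons=25,
)

```text
clock: 33.9
eef_pos: [547.4, -12.6, 37.5]
eef_rot: [-3.142, 0.0, -0.005]
wrist_force: [-0.7, -1.1, 0.5]
finger_gap: 55.1
```

Call:
send_rows(
  series=[
    [[0,0,0,0,0],[0,0,0,0,0],[0,0,0,0,0]],
  ],
)

```text
clock: 34.2
eef_pos: [547.7, -12.7, 37.5]
eef_rot: [3.142, -0.0, -0.005]
wrist_force: [0.1, 0.5, -1.0]
finger_gap: 30.4
```

```bash
python3 asc.py|sed -n '16,52p'
```

```text
....8a..................................................
....89..................................................
....67..................................................
........................................................
........................................................
........................................................
........................................................
........................................................
........................................................
........................................................
........................................................
........................................................
........................................................
........................................................
...6899a987.....8a86....................................
58abcddddcb7...89a.7....................................
bcddddccccdb5.6a........................................
ddddccbbbbcb9.6a........................................
dcccccbbba9ba..86.......................................
cbccccbbbabda79ba
[... 308 characters left out ...]
................
abdddddddddda67bcc......................................
8cddddddddddca9ccb......................................
adddddddddddddbcca......................................
cddddddddddddccdc9......................................
dddddddccdccccdcb9......................................
ddddccccbcccddcca9......................................
cdddccccccdddccba9......................................
acdddddddddccbbba9......................................
9abcccccddcccbbba7......................................
9aabbbbccccccbbb9.......................................
9aabbbcccccccbba6.......................................
9aabbbccccccccc8.............................5..........
```

The cap tipped out over the wall on release, and the gripper shut on nothing. I open, rise and locate it again.

Call:
send_rows(
  series=[
    [[1,0,0,0,0],[1,0,0,0,0],[1,-30,0,-50,0],[1,-60,0,-90,0],[1,-100,30,-90,0],[1,-100,30,-90,0]],
  ],
)

```text
clock: 34.85
eef_pos: [445.2, -43.3, 128.7]
eef_rot: [3.141, -0.001, -0.006]
wrist_force: [1.1, -0.4, -0.5]
finger_gap: 71.4
```

```bash
cat > loc.py <<'E'
from h import *
from blob import br
for nm,off in(("scene",OFF),("top",0*OFF)):
    p=manip.camera(nm); m=br(p); n,lab,st,ce=cv2.connectedComponentsWithStats(m)
    roi=(280,200,380,300) if nm=="scene" else (290,190,420,330)
    for i in range(1,n):
        if st[i,4]>60 and roi[0]<ce[i][0]<roi[2] and roi[1]<ce[i][1]<roi[3]:
            print(nm,st[i].tolist(),ce[i].round(1),"z31",ray(p,*(ce[i]-off),31).round(0)[:2])
            if st[i,4]>250:
                l,t,w,h=st[i,:4]
                for r in range(t,t+h): print("".join(("%x"%(int(p["img"][r,c,1])//16)) if lab[r,c]==i else "." for c in range(l,l+w)))
E
python3 loc.py
```

```text
34.85 [445.2 -43.3 128.7] 71.38337460209823
scene [297, 248, 23, 30, 553] [308.3 262. ] z31 [581. -21.]
........567778.........
......6aabbbcccbb......
....6abdddddddddccb....
...7bdddcdcccccccdcb...
..6bddcccccbbbaaabccb..
.5addccccccbbbaaccbccb.
.9ddcbcccccbbbabeb8bdc.
6bddbbbcccccbbabc889ccb
7cdbabcccccccbaa9877acc
8ddcddccca99a99a9877acc
8ddcddcccbabaabcb877acc
7ddbbbbcddddddddda77bcc
7cdca8cddddddddddc98ccb
6bdc9addddddddddddcacca
4addbcddddddddddddccdc9
.7bdddddddddccdccccdcb9
.68bdddccccdcacbccddca9
.679bcdddccccbccddccba9
.5789bcdddddddddcccbba8
.47899abccccccdcccbbba6
..6899aabbbbbbbcccbbb9.
..5899aabbbcccccbbbba7.
...799aabbbbcccccbbb94.
...579aabbbbcccccccb5..
....58bbbbbbbcccccd9...
.....7bcccbccbcccdb5...
.....59cdddddddddd8....
......69bbccdddcca.....
.......58889988885.....
........5555...........
top [327, 226, 28, 28, 630] [340.3 239.5] z31 [585. -12.]
..........57888775..........
.......579acddddca865.......
.....57acdeeeeeeeedb96......
....59cdeeeedddeeeeedb7.....
...59ceeedba999abceeedb7....
...8ceedcbaa99aaabcdeedb7...
..7bddcbbcdddddedddcdeeda6..
.5adddbbdeeeeeeeeedcbceec84.
.7cedccdeeeeeeeeeddcabdedb6.
5adedcdeeeeeeeeeeeedbbceed9.
6cedcceeeeeeeeeeeeeedbceeda5
6cedcddeeeeeeeeeeeeeedcdeda6
7cdddddeeeeeeeeeeeeeeeddedb6
7ceddddeeeeeeeeeeeeeeeddedb7
8cedeeeeeeeeeeeeeeeeeeeeeeb6
7ceeeeeeeeeeeeeeeeeeeeeeeda6
7ceddeeeeeeeeeeeeeeeeedeeda5
7ceedeeeeeeeeeeeeeeeedcded95
5adeeeeeeeeeeeeeeeeeeccedb7.
.8ceeeeeeeeeeeeeeeeedcdeda5.
.6adeddeeeeeeeeeedeeddeec8..
..8bdeddeeeeeeeeedddeeec95..
..59cdeeeeeeeeeeedddeeda6...
...59bdeeedeeeeeeeeedca6....
....58bddeeeeeeeeeedb96.....
.....579bcdddeeeddca75......
.......5789abccba976........
..........5667765...........
```

The cap stands inverted again at (583,−12). I regrip it and repeat the tipping. This time I'll lay it on open bench before taking the hex.

Call:
send_rows(
  series=[
    [[1,135,-31,0,0],[1,135,-31,0,0],[1,135,-31,0,0],[1,135,-31,40,0],[1,135,-31,70,0],[1,135,-31,82,0],[1,135,-31,82,0],[0,135,-31,82,0],[0,135,-31,82,0],[0,135,-31,82,0]],
  ],
  newtons=20,
)

```text
clock: 35.95
eef_pos: [583.5, -11.9, 46.9]
eef_rot: [3.141, -0.002, -0.005]
wrist_force: [-0.1, 0.3, -0.9]
finger_gap: 73.4
```

Call:
send_rows(
  series=[
    [[0,0,0,0,0],[0,0,0,0,0],[0,0,0,0,0]],
  ],
)

```text
clock: 36.25
eef_pos: [583.0, -11.9, 46.0]
eef_rot: [3.142, -0.001, -0.005]
wrist_force: [-1.3, 0.3, 5.2]
finger_gap: 59.2
```

Call:
send_rows(
  series=[
    [[0,0,0,-10,0],[0,-12,0,-10,0],[0,-22,0,-10,0],[0,-32,0,-10,0],[0,-42,0,-10,0],[0,-52,0,-10,0],[0,-62,0,-10,0],[0,-70,0,-10,0],[0,-74,0,-4,0],[0,-74,0,4,0]],
  ],
)

```text
clock: 37.25
eef_pos: [508.5, -11.4, 41.4]
eef_rot: [3.142, -0.0, -0.005]
wrist_force: [0.2, -1.0, 2.8]
finger_gap: 58.7
```

Call:
send_rows(
  series=[
    [[0,0,0,-20,0],[0,0,0,-40,0],[0,45,0,-40,0],[0,88,0,-40,0],[0,88,0,-15,0],[0,88,0,0,0],[0,88,0,8,0],[0,88,0,13,0],[0,88,0,13,0]],
  ],
)

```text
clock: 38.15
eef_pos: [595.6, -11.9, 27.1]
eef_rot: [-3.141, 0.002, -0.005]
wrist_force: [0.0, 0.6, -1.1]
finger_gap: 58.8
```

```bash
sed -i 's/roi=(280,200,380,300)/roi=(270,200,380,310)/' loc.py; python3 loc.py
```

```text
38.15 [595.6 -11.9  27.1] 58.785229158797975
scene [281, 256, 25, 28, 425] [293.6 270.5] z31 [628. -17.]
.............4787........
............57898........
...........6789a7........
.........4689aab9........
........4789abbba........
.......5799abbccb........
.......79abbbccdc5.......
.......7abbccddddb5......
.......7bbccddddeda...6..
......57accdddeeeed5.68..
.....699acdddeeeeeec669..
.....7abacdeeeeeeeeec8ab.
..56769cbbdeeeeeeeeeedde6
.579879ccbceeeeeeeeeeeee9
699988abdccdeeeeeeeeeeeea
8caaaabcddddeeeeeeeeeeeeb
6bcbaabdcddddeeeeeeeeeedb
.8ccbbcdddedddeeeeeeeeeda
.5adcccdeedeeddeeeeeeedcb
..7ddddceeddeedeeeeeddccb
..5beddcceedcdeeeddddcca8
...7deddccedcbcdddcdcca6.
....9deedccdc9abca8ab87..
.....8ceedcb976875.67....
......8cdedba8...........
.......7bdddb6...........
........7abb8............
.........676.............
```

The cap lies level with its hex towards +x. I release, rise and check before taking the hex.

Call:
send_rows(
  series=[
    [[0.85,0,0,0,0],[0.85,0,0,0,0],[0.85,0,0,0,0],[0.85,0,0,0,0],[0.85,0,0,-40,0],[0.85,0,0,-70,0]],
  ],
)

```text
clock: 38.85
eef_pos: [596.7, -11.9, 99.7]
eef_rot: [-3.142, 0.0, -0.005]
wrist_force: [0.5, 0.4, 0.8]
finger_gap: 79.8
```

```bash
python3 loc.py
```

```text
38.85 [596.7 -11.9  99.7] 79.77024926732344
scene [283, 254, 30, 29, 491] [297.6 269.2] z31 [616. -15.]
.................45...........
................4775..........
..............467898..........
.............6789aaa9.........
...........4689aabbcb.........
..........6799abbcccc.........
........4789abbbccdddb........
........69aabccccdddddd.......
........59bbccdddddeeeec......
........49cccdddeeeeeeeec.....
.......579bdddeeeeeeeeffe.....
......6aa9bddeeeeeeeeffffb....
......6bcaadeeeeefffffffec....
..564.5accbcdeeefffffffffd....
5998768abdcbbefffffffffffed...
6bb999abbddccefffffffffeeeed8.
59bbaabcccddddefffffeeeeeeedc5
.6adcbcddddedccffffeeeeeeeddd9
..9cdcceeeddedceffeeeeeeedddca
..6addddefedeeddeeeeeeeeddccb8
...8deddefeedeeddeeeeeedccb97.
...5bdeddeeecdeeceeedddcba8...
....7beedeeedccdddddddcb86....
.....8deedddcabcddadccc7......
.....5bdeecc858aa96ab99.......
......6adedb4.56...56.........
.......7bddc6.................
.......59bca5.................
........5885..................
```

Call:
send_rows(
  series=[
    [[0.85,35,1,0,0],[0.85,35,1,40,0],[0.85,35,1,70,0],[0.85,35,1,82,0],[0.85,35,1,82,0],[0,35,1,82,0],[0,35,1,82,0],[0,35,1,82,0],[0,35,1,82,0],[0,35,1,82,0]],
  ],
  newtons=20,
)

```text
clock: 39.95
eef_pos: [632.2, -13.0, 17.3]
eef_rot: [-3.142, -0.001, -0.005]
wrist_force: [0.0, 2.1, 4.4]
finger_gap: 49.7
```

Call:
send_rows(
  series=[
    [[0,0,0,0,0],[0,0,0,0,0],[0,0,0,0,0]],
  ],
)

```text
clock: 40.25
eef_pos: [632.3, -13.0, 17.2]
eef_rot: [3.142, -0.001, -0.005]
wrist_force: [-0.0, 1.9, 5.6]
finger_gap: 49.8
```

The hex is held across its corners at 49.8 mm. I loosen to 8 N so the skirt can swing down, and use the tray's outer wall to push the skirt under the pivot.

Call:
send_rows(
  series=[
    [[0,0,0,-10,0],[0,0,0,-22,0],[0,-12,0,-24,0],[0,-24,0,-25,0],[0,-34,0,-27,0],[0,-42,0,-31,0],[0,-48,0,-35,0],[0,-52,0,-37,0],[0,-55,0,-37,0],[0,-56,0,-37,0]],
  ],
  newtons=8,
)

```text
clock: 41.25
eef_pos: [575.7, -12.8, 53.5]
eef_rot: [-3.142, 0.0, -0.005]
wrist_force: [0.1, 0.2, -3.3]
finger_gap: 50.5
```

```bash
python3 loc.py
```

```text
41.25 [575.7 -12.8  53.5] 50.477949702132925
scene [302, 251, 11, 16, 85] [307.8 258. ] z31 [576. -33.]
top [328, 253, 26, 7, 119] [341.3 256.6] z31 [545. -14.]
```

```bash
cat > asc2.py <<'E'
import sys
from h import *
from blob import br
P=eval(sys.argv[1])
for nm,k in(("scene",22),("top",20)):
    p=manip.camera(nm);m=br(p);x,y=proj(p,[P])[0].astype(int)
    print(nm,x-k,y-k)
    for r in range(y-k,y+k): print("".join(("%x"%(int(p["img"][r,c,1])//16)) if m[r,c] else (" " if p["img"][r,c].max()<60 else "'") for c in range(x-k,x+k)))
E
python3 asc2.py "[576,-13,40]"
```

```text
41.35 [575.7 -12.8  53.3] 50.14367594350623
scene 288 237
          '''''''''''''''''''''''''''''' '''
           ''''' '''''''''''''''''''''''''''
           ''''' '''''''''''''''''''''''''''
            ''''  ''''''''''''''''''''''''''
            '''''  '''''''''''''''''''''''''
             ''''' '''''''''''''''''''''''''
            ''''''  ''''''''''''''''''''''''
            '''''''  '''''''''''''''''''''''
            '''''''' '''''''''''''''''''''''
             ''''''''  '''''''''''''''''''''
             ''''''''   ''''''''''''''''''''
             ''' '''''  ''''''''''''''''''''
             '''  ''''   '''''''''''''''''''
             '''  '''''  '''''''''''''''''' 
             ''94  ''''' '''''''''''''''''''
             '7a9  '''6'''''''''''''''''''''
             '6ab4  6a7'''''''''''''''''''''
              '8ca''7a''''''''''''''''''''''
               6ab7'78' '''''''''' '''''''''
               '7bb55ab ''''''''''''''''''''
                49dbbcd6 '''''''''''''''''''
                 6bdedda  ''''''''''''''''''
                 '8ceedc8 ''''''''''''''''''
       
[... 1889 characters left out ...]
'''
''''''''''''''''''''''''''''''''''''''''
''''''''''''''''''''''''''''''''''''''''
''''''''''''''''''''''''''''''''''''''''
''''''''''''''''''''''''''''''''''''''''
''''''''''''''''''''''''''''''''''''''''
''''''''''''''''''''''''''''''''''''''''
''''''''''''''''''''''''''''''''''''''''
'''''''''''''974' ''''''''''''''''''''''
''''''''''''eec975''''''''   ''4''''''''
' '''''''deeeeeeca87654'''4445566'''''''
'''''''8bdeeeeeeeddca987777777777'''''''
'''''''9aabccccddddccbbbaaa988777'''''''
'''''''''77788888899999a999987777'''''''
''''''''''''''''''''5666666666656'''''''
''''''''''''''''''''''''''''''''''''''''
''''''''''''''''''''''''''''''''''''''''
''''''''''''''''''''''''''''''''''''''''
```

The −x reach is about 38 mm (78 mm or so if inverted or level), which fits a cap near 80°, almost upright with the hex up. I carry it over the free compartment and lower it gently.

Call:
send_rows(
  series=[
    [[0,0,0,-15,0],[0,0,0,-30,0],[0,-25,0,-30,0],[0,-50,0,-30,0],[0,-72,0,-30,0],[0,-80,0,-30,0],[0,-80,0,-20,0],[0,-80,0,-10,0],[0,-80,0,-4,0],[0,-80,0,0,0]],
  ],
  newtons=12,
)

```text
clock: 42.45
eef_pos: [495.9, -12.3, 52.3]
eef_rot: [-3.141, 0.001, -0.005]
wrist_force: [-0.5, -0.6, -3.1]
finger_gap: 49.8
```

```bash
python3 asc2.py "[496,-13,45]"
```

```text
42.45 [495.9 -12.3  52.3] 49.84960293666823
scene 314 223
           '''''' '''''''''''''''''''''''   
            '''''''''''''''''''''''''''''   
            '''''''''''''''''''''''''''''   
             '''''' ''''''''''''''''''''''  
             '''''  ''''''''''''''''''''''  
             ''''''  '''''''''''''''''''''''
             ''''''   ''''''''''''''''''''''
             '''''''   '''''''''''''''''''''
             ''''''''' '''''''''''''''''''''
             '''''''''  ''''''''''''''''''''
             '''' '''''  '''''''''''''''''''
             ''''  ''''    '''''''''''''''''
             ''''  '''''   '''''''''''''''''
             ''''   '''''   ''''''''''''''''
             ''''    '''''  ''''''''''''''''
             ''''5   '''''  ''''''''''''''''
           '''''a85   ''67''''''''''''''''''
          '''''9bb8'  '8a7''''''''''''''''''
        '''''''7acb84 6b9'''''''''''''''''''
      '''''''''79ccb8 7b'' '''''''''''''''''
    ''''''''''''8acdb56bc6  ''''''''''''''''
   ''''''''''''''8bddabee9  ''''''''''''''''
 ''''''''''''''''79ddddeeb'' '''''''''''''''
'''''''
[... 1889 characters left out ...]
'''
''''''''''''''''''''''''''''''''''''''''
''''''''''''''''''''''''''''''''''''''''
''''''''''''''''''''''''''''''''''''''''
''''''''''''''''''''''''''''''''''''''''
''''''''''''''''''''''''''''''''''''''''
''''''''''''''''''''''''''''''''''''''''
''''''''''''''''''''''''''''''''''''''''
''''''''''''''''''''''''''''''''''''''''
''''''''''''''''''''''''''''''''''''''''
''''''''''''''''''''''''''''''''''''''''
''''''''''''''''''''''''''''''''''''''''
''''''''''''''''''''''''''''''''''''''''
''''''''''''''''''''''''''''''''''''''''
''''''''''''''''''''''''''''''''''''''''
''''''''''''''''''''''''''''''''''''''''
''''''''''''''''''''''''''''''''''''''''
''''''''''''''''''''''''''''''''''''''''
```

On reflection the diagonal left edge of the blob at scene (330–338,239–253), with no brass below it, matches the lying pose. So the cap is still level, and its rim passed over the wall earlier. I repeat the swing against the compartment's −x inner wall, with a lower start and a path that follows the rotation.

Call:
send_rows(
  series=[
    [[0,16,0,0,0],[0,16,0,16,0],[0,16,0,30,0],[0,8,0,31,0],[0,2,0,29,0],[0,-3,0,25,0],[0,-6,0,18,0],[0,-10,0,11,0],[0,-15,0,6,0],[0,-15,0,6,0]],
  ],
  newtons=10,
)

```text
clock: 43.55
eef_pos: [483.8, -12.4, 50.2]
eef_rot: [3.141, -0.01, -0.005]
wrist_force: [11.7, 1.4, 7.5]
finger_gap: 50.2
```

```bash
python3 asc2.py "[490,-13,45]"|sed -n '1,46p'
```

```text
43.55 [483.8 -12.4  50.2] 50.179028808081995
scene 316 222
              ''''''''''''''''''''''''''''' 
              ''''''' ''''''''''''''''''''' 
               '''''' ''''''''''''''''''''''
               ''''''  '''''''''''''''''''''
               ''''''   ''''''''''''''''''''
               '''''''   '''''''''''''''''''
               '''''''   '''''''''''''''''''
               ''''''''   ''''''''''''''''''
               '''''''''   '''''''''''''''''
               '''' '''''   ''''''''''''''''
               ''''  '''''   '''''''''''''''
               '''''' '''''   ''''''''''''''
               ''''85 ''''''  ''''''''''''''
               '''895  '''''   '''''''''''''
               '''995   '''''  '''''''''''''
             '''''aa84   ''67'''''''''''''''
           '''''''baa8   '897'''''''''''''''
         '''''''''aaa94  6a'''''''''''''''''
        ''''''''''aaaa84'78'' ''''''''''''''
      '''''''''''aaaaaa7 57'' ''''''''''''''
    '''''''''''''aaaaaa96697'  '''''''''''''
  ''''''''''''''''aaaaaa99aa'' '''''''''''''
 '''''''''''''''''aaaaaaaaaa''' ''''''''''''
''''''
[... 238 characters left out ...]
'''''''''''''''''''989'' 
''''''''''''''''''''''''''''''''''''''''''''
''''''''''''''''''''''''''''''''''''''''''''
''''''''''''''''''''''''''''''''''''''''''''
''''''''''''''''''''''''''''''''''''''''''''
''''''''''''''''''''''''''''''''''''''''''''
''''''''''''''''''''''''''''''''''''''''''''
''''''''''''''''''''''''''''''''''''''''''''
''''''''''''''''''''''''''''''''''''''''''''
''''''''''''''''''''''''''''''''''''''''''''
''''''''''''''''''''''''''''''''''''''''''''
 '''''''''''''''''''''''''''''''''''''''''''
 '''''''''''''''''''''''''''''''''''''''''''
  ''''''''''''''''''''''''''''''''''''''''''
   '''''''''''''''''''''''''''''''''''''''''
    ''''''''''''''''''''''''''''''''''''''''
```

Contact force shows, and the hex end face now appears as one even shade, so it is turning up. I continue along the arc.

Call:
send_rows(
  series=[
    [[0,-3,0,-5,0],[0,-6,0,-8,0],[0,-9,0,-10,0],[0,-11,0,-10,0],[0,-13,0,-10,0],[0,-13,0,-10,0]],
  ],
)

```text
clock: 44.25
eef_pos: [470.1, -12.4, 59.5]
eef_rot: [3.141, -0.007, -0.005]
wrist_force: [9.1, 0.7, 9.0]
finger_gap: 49.9
```

```bash
python3 asc2.py "[490,-13,45]"|sed -n '1,46p'
```

```text
44.25 [470.1 -12.4  59.5] 49.907935283510646
scene 316 222
                   '''''''   '''''''''''''''
                   ''''''''   ''''''''''''''
                   ''''''''   ''''''''''''''
                   '''' ''''   '''''''''''''
                   '''' ''''''  ''''''''''''
                   ''''  '''''    ''''''''''
                   ''''   '''''   ''''''''''
                   ''''    '''''   '''''''''
                   ''''    ''''''   ''''''''
                   ''''     '''''  '''''''''
                   '''' '4   ''''' '''''''''
                   ''''489'  ''79'''''''''''
                  '''''6bb6  '7a9'''''''''''
                '''''''7cca4 '8a' ''''''''''
               ''''''''8ccb94'89'  '''''''''
             '''''''''''bccb9'89'  '''''''''
           ''''''''''''''bccb9aa8'  ''''''''
         ''''''''''''''''acccccba'''''''''''
        ''''''''''''''''''bccccba''' '''''''
      '''''''''''''''''''''bcccb''''' ''''''
    '''''''''''''''''''''''abbaa'''''' '''''
  ''''''''''''''''''''''''''aaaa''''''''''''
 ''''''''''''''''''''''''''''abb''''''''''''
''''''
[... 238 characters left out ...]
'''''''''''''''''''''''' 
''''''''''''''''''''''''''''''''''''''''''''
''''''''''''''''''''''''''''''''''''''''''''
''''''''''''''''''''''''''''''''''''''''''''
''''''''''''''''''''''''''''''''''''''''''''
''''''''''''''''''''''''''''''''''''''''''''
''''''''''''''''''''''''''''''''''''''''''''
''''''''''''''''''''''''''''''''''''''''''''
''''''''''''''''''''''''''''''''''''''''''''
''''''''''''''''''''''''''''''''''''''''''''
''''''''''''''''''''''''''''''''''''''''''''
 '''''''''''''''''''''''''''''''''''''''''''
 '''''''''''''''''''''''''''''''''''''''''''
  ''''''''''''''''''''''''''''''''''''''''''
   '''''''''''''''''''''''''''''''''''''''''
    ''''''''''''''''''''''''''''''''''''''''
```

It is near 60° and jammed between floor and wall. I lift it slightly, shift to +x, then set the rim down and follow the arc so it finishes upright near the middle.

Call:
send_rows(
  series=[
    [[0,2,0,-8,0],[0,26,0,-9,0],[0,48,0,-9,0],[0,48,0,-5,0],[0,46,0,-2,0],[0,40,0,-1,0],[0,34,0,0,0],[0,28,0,2,0],[0,23,0,4,0],[0,19,0,6,0]],
  ],
  newtons=8,
)

```text
clock: 45.35
eef_pos: [486.2, -12.3, 51.4]
eef_rot: [-3.142, -0.0, -0.005]
wrist_force: [0.2, -0.6, -2.5]
finger_gap: 49.7
```

```bash
python3 asc2.py "[490,-13,45]"|sed -n '1,46p'
```

```text
45.35 [486.2 -12.3  51.4] 49.6612238767008
scene 316 222
            ''''''''''''''''''''''''''''''  
             '''''''''''''''''''''''''''''  
              '''''' '''''''''''''''''''''' 
              '''''' '''''''''''''''''''''''
              ''''''  ''''''''''''''''''''''
              ''''''   '''''''''''''''''''''
              '''''''   ''''''''''''''''''''
              '''''''' '''''''''''''''''''''
              '''''''''' '''''''''''''''''''
              '''' '''''   '''''''''''''''''
              ''''  '''''   ''''''''''''''''
              ''''  '''''   ''''''''''''''''
              ''''   '''''   '''''''''''''''
              ''''    '''''  '''''''''''''''
              ''''    '''''  '''''''''''''''
             ''''''6   '''''''''''''''''''''
           '''''''6a4   '79'''''''''''''''''
         '''''''''7b94 '698'''''''''''''''''
        ''''''''''acb9 598' ''''''''''''''''
      '''''''''''''bcb4'86'  '''''''''''''''
    '''''''''''''''9cb967a9  '''''''''''''''
  ''''''''''''''''''bcbaaba'  ''''''''''''''
 ''''''''''''''''''''bccccb'''''''''''''''''
''''''''
[... 236 characters left out ...]
''''''''''''''''''bbbbb96
'''''''''''''''''''''''''''''''''''aaaaaaa''
'''''''''''''''''''''''''''''''''''899998'''
''''''''''''''''''''''''''''''''''''''''''''
''''''''''''''''''''''''''''''''''''''''''''
''''''''''''''''''''''''''''''''''''''''''''
''''''''''''''''''''''''''''''''''''''''''''
''''''''''''''''''''''''''''''''''''''''''''
''''''''''''''''''''''''''''''''''''''''''''
''''''''''''''''''''''''''''''''''''''''''''
''''''''''''''''''''''''''''''''''''''''''''
 '''''''''''''''''''''''''''''''''''''''''''
 '''''''''''''''''''''''''''''''''''''''''''
  ''''''''''''''''''''''''''''''''''''''''''
   '''''''''''''''''''''''''''''''''''''''''
    ''''''''''''''''''''''''''''''''''''''''
```

```bash
python3 - <<'E'
from h import *
p=manip.camera("scene")
def f(a,r,n,k0,R,o,D): 
    return np.array([[r*np.cos(k0+k*2*np.pi/n),r*np.sin(k0+k*2*np.pi/n),a-D] for k in range(n)])@R.T+o
obs={354:252,357:252,359:250,360:249}
# hex-end left boundary rows->col
L={240:334,242:335,244:337,246:339}
out=[]
for tau in range(0,95,5):   # tilt from vertical, hex toward +x
  t=np.radians(tau);R=np.array([[np.cos(t),0,np.sin(t)],[0,1,0],[-np.sin(t),0,np.cos(t)]])
  for D in(44,48,52):
   for zo in(2,6,10):
    o=np.array([486.2,-12.3,51.4+zo]); m=np.zeros((480,640),np.uint8)
    for A,B in((f(0,30,40,0,R,o,D),f(34,30,40,0,R,o,D)),(f(34,25.4,6,np.pi/6*0+np.pi/2,R,o,D),f(62,25.4,6,np.pi/2,R,o,D))):
        cv2.fillConvexPoly(m,cv2.convexHull(np.round(proj(p,np.r_[A,B])+OFF).astype(np.int32)),1)
    e=0
    for c,r in obs.items():
        k=np.flatnonzero(m[:,c]); e+=abs((k.max() if k.size else 230)-r)
    for r,c in L.items():
        k=np.flatnonzero(m[r]); e+=abs((k.min() if k.size else 360)-c)
    out.append((e,tau,D,zo))
out.sort();print(out[:10])
E
```

```text
[(np.int64(13), 80, 52, 6), (np.int64(13), 85, 52, 2), (np.int64(14), 80, 52, 2), (np.int64(14), 90, 52, 2), (np.int64(15), 75, 52, 6), (np.int64(15), 85, 52, 6), (np.int64(16), 70, 52, 10), (np.int64(16), 80, 52, 10), (np.int64(16), 90, 52, 6), (np.int64(17), 70, 52, 6)]
```

The cap is still about 75° from upright, because the rim rode over the wall as I raised too early. I use the fitted pivot (D≈52 mm, pivot 5 mm above TCP) and redo the arc lower.

Call:
send_rows(
  series=[
    [[0,18,0,0,0],[0,18,0,10,0],[0,10,0,9,0],[0,6,0,6,0],[0,3,0,2,0],[0,-1,0,-3,0],[0,-4,0,-6,0],[0,-7,0,-8,0],[0,-10,0,-10,0],[0,-12,0,-11,0]],
  ],
  newtons=7,
)

```text
clock: 46.5
eef_pos: [474.6, -12.3, 62.7]
eef_rot: [3.142, -0.0, -0.005]
wrist_force: [-0.0, -0.0, -2.3]
finger_gap: 49.9
```

```bash
python3 asc2.py "[490,-13,45]"|sed -n '1,46p'
```

```text
46.5 [474.6 -12.3  62.7] 49.895111433794014
scene 316 222
                  ''''''   '''''''''''''''''
                  '''''''   ''''''''''''''''
                  '''''''' '''''''''''''''''
                  '''''''''' '''''''''''''''
                  '''''''''   ''''''''''''''
                  '''' ''''''  '''''''''''''
                  ''''  '''''   ''''''''''''
                  ''''   '''''   '''''''''''
                  ''''   ''''''  '''''''''''
                  ''''    '''''   ''''''''''
                  '''' '   ''''' '''''''''''
                  ''''684   ''56''''''''''''
                  ''''9b9   '97'''''''''''''
                ''''''aca4 '79''''''''''''''
               '''''''9cb94'89'' '''''''''''
             ''''''''''bcb9 7a7  '''''''''''
           '''''''''''''bcb89aa'  ''''''''''
         '''''''''''''''accbccb'''''''''''''
        '''''''''''''''''bcccbb''' '''''''''
      ''''''''''''''''''''bbbba'''' ''''''''
    ''''''''''''''''''''''a99aa'''''''''''''
  ''''''''''''''''''''''''''9ba'''''''''''''
 ''''''''''''''''''''''''''''aa'''''''''''''
'''''''
[... 237 characters left out ...]
'''''''''''''''''''''''' 
''''''''''''''''''''''''''''''''''''''''''''
''''''''''''''''''''''''''''''''''''''''''''
''''''''''''''''''''''''''''''''''''''''''''
''''''''''''''''''''''''''''''''''''''''''''
''''''''''''''''''''''''''''''''''''''''''''
''''''''''''''''''''''''''''''''''''''''''''
''''''''''''''''''''''''''''''''''''''''''''
''''''''''''''''''''''''''''''''''''''''''''
''''''''''''''''''''''''''''''''''''''''''''
''''''''''''''''''''''''''''''''''''''''''''
 '''''''''''''''''''''''''''''''''''''''''''
 '''''''''''''''''''''''''''''''''''''''''''
  ''''''''''''''''''''''''''''''''''''''''''
   '''''''''''''''''''''''''''''''''''''''''
    ''''''''''''''''''''''''''''''''''''''''
```

The cap hangs free with no contact force. Gravity torque (about 40 N·mm) should beat pad friction at a lighter grip, so I centre it over the compartment at the clear height and ease the grip to 4 N.

Call:
send_rows(
  series=[
    [[0,10,0,0,0],[0,20,0,0,0],[0,28,0,0,0],[0,28,0,0,0],[0,28,0,0,0],[0,28,0,0,0],[0,28,0,0,0]],
  ],
  newtons=4,
)

```text
clock: 47.3
eef_pos: [502.6, -12.4, 62.5]
eef_rot: [-3.142, 0.0, -0.005]
wrist_force: [0.8, -0.3, -1.9]
finger_gap: 49.8
```

```bash
python3 asc2.py "[500,-13,45]"|sed -n '1,46p'
```

```text
47.3 [502.6 -12.4  62.5] 49.76529776403603
scene 312 224
            '''''' '''''''''''''''''''''''  
             '''''  ''''''''''''''''''''''  
             '''''  ''''''''''''''''''''''  
             ''''''  '''''''''''''''''''''' 
             ''''''   ''''''''''''''''''''''
             ''''''' ' '''''''''''''''''''''
             ''''''''' '''''''''''''''''''''
             '''''''''  ''''''''''''''''''''
             ''''''''''   ''''''''''''''''''
             '''' ''''''  ''''''''''''''''''
             ''''  '''''   '''''''''''''''''
             ''''   '''''   ''''''''''''''''
             ''''    '''''  ''''''''''''''''
             ''''''  '''''''''''''''''''''''
              '''86   '68'''''''''''''''''''
             ''''ba4  599'''''''''''''''''''
            '''''bb9' 7a'''''''''''' '''''''
          ''''''''bb6 68'  '''''''''''''''''
        ''''''''''aca5'884  ''''''''''''''''
      '''''''''''''bba9ab8  ''''''''''''''''
     '''''''''''''''bcccba''''''''''''''''''
   '''''''''''''''''accbba'' '''''''''''''''
 ''''''''''''''''''''baaaa''' ''''''''''''''
''''''''
[... 236 characters left out ...]
''''''''''''''''99'''''''
''''''''''''''''''''''''''''''''''''''''''''
''''''''''''''''''''''''''''''''''''''''''''
''''''''''''''''''''''''''''''''''''''''''''
 '''''''''''''''''''''''''''''''''''''''''''
 '''''''''''''''''''''''''''''''''''''''''''
  ''''''''''''''''''''''''''''''''''''''''''
   '''''''''''''''''''''''''''''''''''''''''
    ''''''''''''''''''''''''''''''''''''''''
     '''''''''''''''''''''''''''''''''''''''
     '''''''''''''''''''''''''''''''''''''''
      ''''''''''''''''''''''''''''''''''''''
       '''''''''''''''''''''''''''''''''''''
        ''''''''''''''''''''''''''''''''''''
         '''''''''''''''''''''''''''''''''''
         '''''''''''''''''''''''''''''''''''
```

```bash
cat > tilt.py <<'E'
from h import *
from blob import br
s=manip.read_state();e=s["eef_pos"]
p=manip.camera("scene");m=br(p);l,t,w,h=315,225,60,50
M=m[t:t+h,l:l+w]; n,lab,st,_=cv2.connectedComponentsWithStats(M)
im=p["img"][t:t+h,l:l+w].astype(int); M=M*((np.mgrid[:h,:w][0]+t>234))
low=np.cumsum(M[::-1],0)[::-1]==0   # below lowest brass in the column
col=M.any(0); bg=(low&col[None,:])|(np.cumsum(M,1)==0)&M.any(1)[:,None]|(np.mgrid[:h,:w][0]>np.flatnonzero(M.any(1)).max())
def f(a,r,n,k0,R,o,D): return np.array([[r*np.cos(k0+k*2*np.pi/n),r*np.sin(k0+k*2*np.pi/n),a-D] for k in range(n)])@R.T+o
out=[]
for tau in range(-10,105,5):
  a=np.radians(tau);R=np.array([[np.cos(a),0,np.sin(a)],[0,1,0],[-np.sin(a),0,np.cos(a)]])
  for D in(44,48,52,56):
   for zo in(0,4,8,12):
    o=np.array([e[0],e[1],e[2]+zo]); q=np.zeros((h,w),np.uint8)
    for A,B in((f(0,30,40,0,R,o,D),f(34,30,40,0,R,o,D)),(f(34,25.4,6,np.pi/2,R,o,D),f(62,25.4,6,np.pi/2,R,o,D))):
        cv2.fillConvexPoly(q,cv2.convexHull(np.round(proj(p,np.r_[A,B])+OFF-[l,t]).astype(np.int32)),1)
    out.append((int((M&(1-q)).sum()+(q*bg).sum()),tau,D,zo))
out.sort();print(s["clock"],out[:8],{T:min(x[0] for x in out if x[1]==T) for T in range(-10,105,10)})
E
python3 tilt.py
```

```text
47.4 [502.7 -12.4  62.5] 49.97884756362157
47.4 [(67, 100, 56, 12), (73, 95, 56, 12), (76, 90, 56, 12), (80, 100, 56, 8), (81, 85, 56, 12), (84, 90, 56, 8), (85, 95, 56, 8), (85, 100, 56, 4)] {-10: 317, 0: 299, 10: 269, 20: 219, 30: 188, 40: 170, 50: 150, 60: 143, 70: 118, 80: 94, 90: 76, 100: 67}
```

The tilt fit gives 90–100° with the hex slightly down, so the rim started above the wall both times. I repeat it starting much lower (rim at z≈12) and raising more slowly.

Call:
send_rows(
  series=[
    [[0,12,0,0,0],[0,12,0,20,0],[0,12,0,38,0],[0,3,0,39,0],[0,-3,0,36,0],[0,-6,0,28,0],[0,-10,0,21,0],[0,-16,0,14,0],[0,-21,0,9,0],[0,-26,0,6,0]],
  ],
  newtons=9,
)

```text
clock: 48.45
eef_pos: [476.5, -12.3, 57.2]
eef_rot: [3.142, -0.001, -0.005]
wrist_force: [-0.2, 0.9, -2.6]
finger_gap: 49.8
```

```bash
python3 tilt.py; python3 asc2.py "[490,-13,45]"|sed -n '12,40p'
```

```text
48.45 [476.5 -12.3  57.2] 49.826404321507816
48.45 [(63, 100, 56, 12), (70, 95, 56, 12), (72, 100, 56, 8), (78, 100, 56, 4), (79, 95, 56, 8), (80, 90, 56, 12), (83, 85, 56, 12), (83, 100, 56, 0)] {-10: 235, 0: 229, 10: 216, 20: 189, 30: 160, 40: 137, 50: 124, 60: 120, 70: 110, 80: 99, 90: 80, 100: 63}
                 '''''6  '''''   '''''''''''
                 ''''57  '''''   '''''''''''
                 ''''68   '''''  '''''''''''
                  '''574   '''''''''''''''''
                ''''''67   '697'''''''''''''
               '''''' '86  '99''''''''''''''
             '''''''''''94 6a'' '''''''''  '
           ''''''''''''''75'87' ''''''''''''
         ''''''''''''''''98'69'  '''''''''''
        ''''''''''''''''''9789''  ''''''''''
      ''''''''''''''''''''''aa''' ''''''''''
    '''''''''''''''''''''''''a'''' '''''''''
  ''''''''''''''''''''''''''''''''  ''''''''
 '''''''''''''''''''''''''''''''''''''''''''
''''''''''''''''''''''''''''''''''''''''''''
''''''''''''''''''''''''''''''''''''''''''''
''''''''''''''''''''''''''''''''''''''''''  
'''''''''''''''''''''''''''''''''''''''''   
''''''''''''''''''''''''''''''''''''''''''  
''''''''''''''''''''''''''''''''''''''''''' 
''''''''''''''''''''''''''''''''''''''''''''
''''''''''''''''''''''''''''''''''''''''''''
''''''''''''''''''''''''''''''''''''''''''''
''''''''''''''''''''''''''''''''''''''''''''
''''''''''''''''''''''''''''''''''''''''''''
''''''''''''''''''''''''''''''''''''''''''''
''''''''''''''''''''''''''''''''''''''''''''
''''''''''''''''''''''''''''''''''''''''''''
''''''''''''''''''''''''''''''''''''''''''''
```

```bash
python3 - <<'E'
from h import *
p=manip.camera("scene");print(proj(p,[[476,-12,65],[476,-12,10],[449,-12,22],[548,-12,22]]).round(0).tolist())
im=cv2.cvtColor(p["img"],cv2.COLOR_RGB2HSV)
for r in range(226,270): print(r,"".join(("%x"%(im[r,c,2]//16)) if im[r,c,1]<90 else chr(65+im[r,c,0]//5)if im[r,c,2]>40 else "." for c in range(315,368)))
E
```

```text
[[343.0, 239.0], [342.0, 250.0], [351.0, 244.0], [320.0, 259.0]]
226 3333333333333333334788677DED36beca6444444444444443334
227 33333333333333333347994679EE448a644444444444344444444
228 33333333333333333347993566864344444444444444444444434
229 33333333333333333347993354443323444444444444444444444
230 33333333333333333347994D34444323344444444444444444444
231 3333333333333333334799DD33444332344444444444444444444
232 3333333333333333334799DD23344443234444444444444444444
233 3333333333333333334788DD22344443334444444444444444445
234 3333333333333333334687DD22344446334444444444444444467
235 3333333333333333336987DDD2233EEE444444444444444444456
236 333333333333333358a9873DDD23DEEE444444444444444444444
237 3333333333333369aaa98757aD33EE74344444444443444444434
238 333333333333489ba9999999aDD3EE5434444654445444444348b
239 3333333333369ba99ab9aaaaaaDDDED6234456443574444348cde
240 33333333358aaa999abaaaaaaabDDED83334444444644348cdeee
241 333333359aaa99999aaaaaaaaaaaaEE844334444444348cdeeeee
242 33333489baa9999aaaaaaaaaaaaaabD9764344444468cdeeeeec9
243 333469baa9ab9aaaaaaaaaaaaaaaaaa98853344579cde
[... 816 characters left out ...]
4333
258 5569a9aaaaaaaaaaaaaaaaaaaaaaaaaaaaaaaacdeeedc98797433
259 45669aaaaaaaaaaaaaaaaaaaaaaaaaaaaaaadffffffffea679733
260 346669a9aaaaaaaaaaaaaaaaaaaaaaaaaabdffffffffffeb68973
261 335657999aaaaaaaaaaaaaaaaaaaaaaaaadfffffffffffff968a7
262 3335668a99aaaaaaaaaaaaaaaaaaaaaaacffffffffffffffe9689
263 33345568a9aaaaaaaaaaaaaaaaaaaaaaadfffffffffffffffd568
264 333345669bcaaaaaaaaaaaaaaaaaaaaabeffffffffffffffff656
265 333334566abaaaaaaaaaaaaaaaaaaaaabfffffffffffffffff866
266 33333346579a9aaaaaaaaaaaaaaaaaaaaeffffffffffffffff986
267 33333335668a9aaaaaaaaaaaaaaaaa999dffffffffffffffffaa8
268 333333345568a9aaaaaaaaaaaaaa99998bffffffffffffffffaaa
269 3333333345668aaaaaaaaaaaaaa9999979effffffffffffffdaaa
```

The cap has rotated the wrong way, hex down. I set it back onto the compartment floor to lie flat, loosen only to 56 mm so the fingers clear the walls, and regrip. Attempt 1 had in fact reached about 35° before I overran at x<478.

Call:
send_rows(
  series=[
    [[0,25,0,0,0],[0,43,0,12,0],[0,43,0,30,0],[0,41,0,34,0],[0,38,0,35,0],[0.6,37,0,35,0],[0.6,37,0,35,0],[0.6,37,0,35,0],[0.6,37,0,35,0]],
  ],
  newtons=6,
)

```text
clock: 49.55
eef_pos: [513.8, -12.5, 21.6]
eef_rot: [3.142, -0.0, -0.005]
wrist_force: [-0.3, -0.1, 0.2]
finger_gap: 56.6
```

```bash
python3 - <<'E'
from h import *
p=manip.camera("scene");s=manip.read_state();print(s["clock"],np.round(s["eef_pos"],1),s["finger_gap"])
im=cv2.cvtColor(p["img"],cv2.COLOR_RGB2HSV)
for r in range(228,266): print(r,"".join(("%x"%(im[r,c,2]//16)) if im[r,c,1]<90 else chr(65+im[r,c,0]//5)if im[r,c,2]>40 else "." for c in range(312,362)))
E
```

```text
49.6 [513.8 -12.5  21.6] 56.524324986704194
228 222DEE8EE358befffeedddefffffeeeeeed533333333333333
229 222EE77755668cffffffffffffeeeeeeeed533333333333333
230 322DE66777836aefffffffffeeeeeeeeeed433333333333333
231 33334457777558beffffefeeeeeeeeeeeed333333333333333
232 33333336778a659dffefeeeeeeeeeeeeeed633333333333333
233 33333334679cb48ceeedcdeeeeeeeeeeeee933333333333333
234 333333335789a46aceda9ceeeeeeeeeeeee933333333333333
235 33333333367764359dd89ceeeeeeeeeedca633333333333333
236 33333333346773236bdaadeeeeeeeecb864433333333333333
237 333333333567753248bdbdeeeeeecb76444444333333333333
238 3333333335777752359dedeeeeca7644444443333333333333
239 3333333335996763236beeeeca644444444444333463333333
240 33333333359a57753348ceca64444444444444443463333333
241 33333333359a357765469a6444344444444444444444333333
242 33333333489a34677853444444444444444444444444433333
243 333333369a9a23566653334444444444444444444444343333
244 3333358aa99a33354443233444444444444444444446543333
245 33359aaa999a23334443333444444444444444444446643333
246 3489baa9999a33234444333344444444444444444444444333
247 59baa9a
[... 333 characters left out ...]
aaaaaa94DEE4344477345764444579ddeddec973
254 5669aaaaaaaaaaaaa857873344454445544579ddeeeeca88a7
255 45679a9aaaaaaaaaaa99a95334444444358cddeeeedca86689
256 35757a99aaaaaaaaaaaaaa85344444458cdeeeeedcbaa97789
257 346668a99aaaaaaaaaaaaa974344358cdeeeeedcbaaaaa99a9
258 3345569a9aaaaaaaaaaaaa9864348cdeeeeddcbaacdeeedc98
259 33345669aaaaaaaaaaaaaa99aabbceeeeddbbaadffffffffea
260 333346679a9aaaaaaaaaaa9adcddeeeddbbaabdffffffffffe
261 333335657999aaaaaaaaaaabeddceecbbaaaadffffffffffff
262 3333335668a99aaaaaaaaa9beeeeeeaaaaaacfffffffffffff
263 33333345568a9aaaaaaaaa9cfeeeeebaaaaadfffffffffffff
264 333333345669bcaaaaaaaa9beeeeddaaaaabefffffffffffff
265 333333334566abaaaaaaaa9aeeddbbaaaaabffffffffffffff
```

Call:
send_rows(
  series=[
    [[0.62,0,0,-45,0],[0.8,0,0,-90,0],[1,30,60,-110,0],[1,60,120,-110,0]],
  ],
)

```text
clock: 50.0
eef_pos: [558.6, -100.8, 132.3]
eef_rot: [3.141, -0.005, -0.003]
wrist_force: [0.2, 0.1, 0.1]
finger_gap: 78.9
```

```bash
sed -i 's/roi=(270,200,380,310) if/roi=(270,200,420,330) if/' loc.py; python3 loc.py
```

```text
50.0 [ 558.6 -100.8  132.3] 78.85467654725568
scene [331, 233, 26, 26, 492] [343.3 245.6] z31 [473. -20.]
..........bba8............
...5abcccccddc8...........
...9ddddddddddb98.........
...bddddddddddccbbb.......
...cdddddddddddcddd9......
..bddddddddddccddddc9.....
.acddddddddddccdddbdc6....
.cddddddddddcccdddccdb....
adddddddddddccddddccdc8...
bddddddddddcccdddbbcbda6..
.cddddddddcccdddcbcdddb8..
.bddddddddcccdddccdcddc96.
.bcdddddccccdddccdcaddba8.
.bccddddccccdddcddbaddbb9.
.bccdddccccdddcddcacdebb95
.acccccccbcccccddbbdddbba5
..bcbaaabbccccddbbcddcbba.
..bccbbbccccccddbcddcccbb.
...bccbabbbbbbcccdddcccba.
....bcbabaaabbcddddccccb8.
....9bccccccccddddcccccb..
.....8abcddddcccbbbbbcb...
......789abbbbabbbbbcc....
.......778899aabbbbbb.....
.........8899aaabbbb......
..........8899aaaa........
scene [319, 302, 28, 30, 618] [332.  317.1] z31 [607. 153.]
.............45.............
............5aa5............
...........5acb999886.......
..........5adcabbbbba84.....
......55678dc9abbbbbbb84....
.....9aaa9adb8bbbbbbbba8....
....cccbaacc98bbbbbbbbba8...
...cbbba9adc78abbbbbbbbba85.

[... 801 characters left out ...]
...cddddddddeddddddb....
...ddddddddddeedddddc....
..dddddddddddedddddddc...
..ddddddddddddeedddddcb..
.ddddddddddddeeeddddddcb.
.dddddddddddddeeedddddcb.
dddddddddddddddeedddddba.
dddedddddddddddeeedddcaab
dddddddddddddddeeedddb9ab
ddddddddddddddddddddb99bc
ddddeeeddddddddddedda9acc
ddddeeeddddddddddddc99cdc
ddccddedddddddddddca9bddc
dddccddddddddddddcb9acddb
ddddcddddccccbbbbba9bddca
cdedccccccbbbaaaaaaacdda.
cdeeddddccccccbbbbbcddb9.
.cdeeddccbbbbbaaabbddc98.
.ccdeedcccbbbbbbbbcdb97..
.bccddddddddddddddcb977..
..bccccdddddddddcb9877...
...bbbbbcccddccba87767...
....abbbaaaaa99877666....
.....aaaaa99988776655....
......88999988776654.....
.......5677777655........
..........444............
```

The cap now leans about 30° from upright in the free compartment, hex face up at top px (338,281), with its skirt resting on the −x wall. I take the hex, bring it off the wall to +x and let it settle flat.

Call:
send_rows(
  series=[
    [[0.75,-30,-36,0,0],[0.75,-60,-72,0,0],[0.75,-75,-90,10,0],[0.75,-75,-90,45,0],[0.75,-75,-90,70,0],[0.75,-75,-90,77,0],[0,-75,-90,77,0],[0,-75,-90,77,0],[0,-75,-90,77,0],[0,-75,-90,77,0]],
  ],
  newtons=10,
)

```text
clock: 51.1
eef_pos: [483.0, -9.9, 52.9]
eef_rot: [3.141, -0.002, -0.005]
wrist_force: [-0.1, -0.7, 1.5]
finger_gap: 58.5
```

Call:
send_rows(
  series=[
    [[0,0,0,0,0],[0,0,0,0,0],[0,4,0,-5,0],[0,24,0,-6,0],[0,40,0,-6,0],[0,40,0,-1,0],[0,33,0,1,0],[0,25,0,3,0],[0,17,0,6,0],[0,12,0,9,0]],
  ],
)

```text
clock: 52.1
eef_pos: [494.4, -10.1, 43.8]
eef_rot: [3.141, -0.003, -0.005]
wrist_force: [5.2, -0.3, 11.2]
finger_gap: 58.8
```

```bash
python3 - <<'E'
from h import *
p=manip.camera("scene");s=manip.read_state();print(s["clock"],np.round(s["eef_pos"],1),s["finger_gap"],np.round(s["wrist_force"],1),proj(p,[[495,-11,5]]))
im=cv2.cvtColor(p["img"],cv2.COLOR_RGB2HSV)
for r in range(228,268): print(r,"".join(("%x"%(im[r,c,2]//16)) if im[r,c,1]<90 else chr(65+im[r,c,0]//5)if im[r,c,2]>40 else "." for c in range(312,364)))
E
```

```text
52.15 [493.9 -10.   43.5] 58.96888786026654 [-1.1 -1.1  5.2] [[336.61410547 254.19005831]]
228 333333333333333357753236add8aeeeeeeeeeeca64333333333
229 3333333333333333667753237bdaaeeeeeeeeca6444433333333
230 33333333333333347767642248bdceeeeeeca644444443333333
231 333333333333333478777632359deeeecca64444444444333333
232 333333333333333478857753436beecb76444444444444433333
233 3333333333333334787467657449ca7644444444444444444443
234 3333333333333334787357778845644444344444444444444443
235 3333333333333334787335778742344444444444444344444344
236 3333333333333334787334665432334444444444444444444444
237 333333333233333478734D444433233444444444444444444467
238 33333333333333358873DD334443323444444444444444444456
239 3333333333333368987DEE334444323444444444444444443334
240 33333333333358aa988EEE233444333444444444444444444444
241 333333333359aaa999DEEE223344434444444444444444445644
242 33333333489baa999bEEEED22344334444444444444444444544
243 333333369baa9ab99EEEEEED233DE44444334444444444444357
244 3333358aaa999abaaEEEEEEE22DEE3444464444434444343479c
245 33359aaa99999aaabEEEEEEED2DEE3344574
[... 570 characters left out ...]
ecaaaaaaa8668953
256 35657999aaaaaa99DDDEEEEEEEEEEb9ceeeeecaaaaaaa9778984
257 346668a99aaaaaa9DDDEEEEEEEEEEb9deeeeebaaaaaaaa99a898
258 3345569a9aaaaaa9DEEEEEEEEEEEEaadeeeedaaaacdeeedc9879
259 33345669aaaaaaa99EDEEEEEEEEEEaadeeeEbaadffffffffea67
260 333346669a9aaaaa9DEEEEEEEEEEEEDeEEEDaadffffffffffeb6
261 333335657999aaaaa9DEEEEEEEEEEEEEEEDaadfffffffffffff9
262 3333335668a99aaaaaaDEEEEEEEEEEEEEDaacffffffffffffffe
263 33333345568a9aaaaaaaaDEEEEEEEEEDcaaadfffffffffffffff
264 333333345669bcaaaaaaaabDDEEEDDDaaaabefffffffffffffff
265 333333334566abaaaaaaaaaaaaaaaaaaaaabffffffffffffffff
266 33333333346579a9aaaaaaaaaaaaaaaaaaaaefffffffffffffff
267 33333333335668a99aaaaaaaaaaaaaaaa999dfffffffffffffff
```

Brass now reaches down to row 264, as a cap standing on the tray floor should. I release, rise and check with the top camera.

Call:
send_rows(
  series=[
    [[0.75,0,0,0,0],[0.75,0,0,0,0],[0.75,0,0,0,0],[0.8,0,0,-40,0],[1,0,0,-90,0],[1,20,46,-90,0],[1,40,92,-90,0]],
  ],
)

```text
clock: 52.85
eef_pos: [535.0, -102.4, 135.1]
eef_rot: [3.141, -0.003, -0.003]
wrist_force: [0.3, -0.2, 0.1]
finger_gap: 93.4
```

```bash
python3 loc.py
```

```text
52.85 [ 535.  -102.4  135.1] 93.40980215427005
scene [328, 237, 22, 28, 504] [338.2 250.5] z31 [493. -13.]
......cccccccbba......
.....bdddddddddca.....
....bcddddddddddc8....
...acdddddddddddcb....
...cdddddddddddddca...
..cddddddddddddccdc...
.acdddddddddddcccdca..
.9addddddddddcccdddc..
.a9cdddddddddcccdddb8.
bb9bcdddddcccccdddcab.
bbbabdddddcccccddcbcc.
caaa9ddddcccccdddcccc.
cb9aacddddddddeecccbcb
cc99babbbcccdddcccbcdb
bcb9bbbbbbbbccccdb9ddb
9ccaadddcccccccdcabdda
8ccbabccddddddddbbddc.
69cccaabccccccccbcdcb.
67acccbbaabaabccdddba.
678acddcbbbbbcddddcba.
6778abccdddddddddcbba.
778899abccccccccccbba.
.78899aaabbbbcccccbb..
..8899aabbbbbbcbbbba..
..7899aabbbbbbccbba...
...999aabbbbbbbbba....
.....9ababbbbccb......
........aaaaa.........
scene [319, 302, 28, 30, 617] [332.  317.2] z31 [607. 153.]
..............5.............
............5aa5............
...........5adb999886.......
..........5adcabbbbba84.....
......55678dc9abbbbbbb85....
.....9aaa9adb8bbbbbbbba8....
....cccbaacc98bbbbbbbbba8...
...cbbba9adc78abbbbbbbbba85.
.7bbbbbabadc79abbbbbbbbbbba5
.8bbbbbacadd89abcbbbbbbbbcd6
[... 588 characters left out ...]
7, 267, 25, 25, 498] [339.  278.8] z31 [494.  -9.]
........ddddddddc........
......ddeeeeeeeeddc......
.....deeeeeddddeeddcb....
....eeeeeeeeeeddddddca...
..deeeeeeeeeeeeeeedddb...
..deeeeeeeeeeeeeeeeedb7..
.deeddeeeeeeeeeeeeeedc8..
.eeddeeeeeeeeeeeeeeeedb9.
.eedeeeeeeeeeeeeeeeeeddca
eeeeeeeeeeeeeeeeeeeeeeedc
eeeeeeeeeeeeeeeeeeeeeeddd
eeeeeeeeeeeeeeeeeeeeeeedd
eeeeeeeeeeeeeeeeeeeeeeedc
eeeeeeeeeeeeeeeeeeeeeeedc
eeeeeeeeeeeeeeeeeeeeeeddc
eeddeeeeeeeeeeeeeeeeeeedc
.eeddeeeeeeeeeeeeeeeeded.
.eeddeeeeeeeeeeeeeeeeded.
..eeeeeeeeeeeeeeeeeeeed..
..eeeeeeeeeeeeeeeeeeeed..
...eeeeeeeeeeeeeeeeeed...
....ee..eeeeeeeeeeddd....
.....eeeeeeddddddddd.....
......deeeeeeeeeedc......
.........deeeeed.........
```

The cap stands hex up in the free compartment. The top camera shows a filled 25×25 px disc with no hollow, and the scene camera shows the hex face above, the groove bands and the skirt at the bottom. A last check of the other things, then I hand in.

```bash
python3 - <<'E'
from h import *
p=manip.camera("scene");t=manip.camera("top")
for n in("vial","regulator","spanner","canister","guard","guard_plain"):
    print(n,[[(np.round(d["rect"]).tolist(),round(d["conf"],2)) for d in manip.find_in(n,c)][:2] for c in(p,t)])
im=p["img"].astype(int)
for g in(0,.8,1.2,1.3,1.4,1.45,1.5,1.6):
    X=np.array([[-34+95*np.sin(g-.56),y,181+95*np.cos(g-.56)] for y in np.linspace(-35,35,15)])
    u=np.round(proj(p,cr(Q,X))+OFF).astype(int); print(g,np.mean([im[b,a].min() for a,b in u]).round(0),end="; ")
print(manip.read_state()["clock"]); print(manip.sign_off())
E
```

```text
vial [[([351.0, 260.0, 11.0, 30.0], 0.79)], [([287.0, 269.0, 21.0, 18.0], 0.68), ([199.0, 153.0, 49.0, 43.0], 0.29)]]
regulator [[([212.0, 137.0, 78.0, 97.0], 0.4)], [([315.0, 158.0, 50.0, 49.0], 0.73)]]
spanner [[([412.0, 296.0, 36.0, 62.0], 0.9)], [([186.0, 283.0, 52.0, 75.0], 0.74)]]
canister [[([322.0, 151.0, 21.0, 42.0], 0.61), ([288.0, 305.0, 50.0, 37.0], 0.61)], [([433.0, 310.0, 35.0, 33.0], 0.97)]]
guard [[([288.0, 306.0, 48.0, 37.0], 0.62), ([270.0, 303.0, 94.0, 97.0], 0.53)], [([197.0, 151.0, 51.0, 49.0], 0.71)]]
guard_plain [[([263.0, 136.0, 18.0, 47.0], 0.53), ([268.0, 304.0, 94.0, 94.0], 0.25)], [([438.0, 223.0, 46.0, 35.0], 0.82)]]
0 134.0; 0.8 87.0; 1.2 113.0; 1.3 113.0; 1.4 101.0; 1.45 100.0; 1.5 221.0; 1.6 108.0; 53.65
the job is handed in; nothing more can be done
None
```

The flammable-gas cylinder's cap is off and stands hex end up in the tray's empty compartment, and I handed the job in at 53.65 s of the 61 s allowed. It did not come off cleanly: the cap was dropped on the way, so I can't say how "lift it off" and "gently" will be judged.

**What I did:** I picked out the grooved cap, swung the guard back, and unscrewed the cap clockwise in several re-grips. The tool can only point straight down, so the jaws slipped on the tilted hex a few times.

**What went wrong:**
- **Dropped cap:** once off the thread, the cap slipped out of a poor grip, and it landed open end up on the bench.
- **Second fall:** it fell out once more while I was turning it over against the tray wall.
- **Setting it upright:** my first attempts to tilt it upright rode over the tray wall. It came to rest leaning in the compartment, and I then settled it flat and let go.

**Last checks:**
- **Cap:** upright with the hex face up at about (494, −9), close to the compartment centre at about (496, −13).
- **Guard:** still back at about 1.5 rad.
- **Look-alike:** its guard was found where it was at the start.
- **Other things:** jar, regulator, spanner and canister were found within a few pixels of where they started. In the scene camera the regulator was matched only to the wrong place, with low confidence.
- **Forces:** the wrist readings I saw stayed under about 30 N, far below the 120 N limit. They were only read at the end of each move, so brief peaks could have gone unseen.

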